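# Set up a mortar prism for a curl measurement

### The job

Set up the curl measurement: first lay the grey mortar prism on the grey measuring board along the rear fence and push it square and flush into the corner of the two fences. Then carry every tall sensor stand that is there to the board without letting it tip over, and leave each standing upright inside a ring mark of its own, its lens facing straight towards the prism. The prism must still be flush at the end, and everything else stays where it is.

Things in the scene. Friction and masses are not known exactly. Their poses are not given: they have to be found in the camera images.
- board: Fixed grey board, 265 (its x, from -145 to +120) x 280 (its y) x 12 mm, slightly turned; origin in its underside, x away from the robot, y to its left. Dark steel fences, 12 mm thick, stand 25 mm above its top: the rear one along the far edge (inner face at board x = +0.105), and a short side one at the right (inner face at board y = -0.105, from x = +0.035 to the rear fence).
- corner (a point): The inside corner where the inner faces of the rear and the side fence meet, on the board's top face; axes as the board's. A prism that is flush has its centre at 20 mm in -x and 80 mm in +y from here.
- prism: Loose grey hardened mortar prism (bar), 160 (its x) x 40 x 41 mm high, 0.43 to 0.7 kg, origin at the centre of its underside. It starts lying on the worktop left of the board, roughly pointing away from the robot. Either end may go to the side fence.
- ring_1 (a point): Centre of black ring mark 1 (outer diameter 74 mm, printed flat) on the board's top face; the three lie in a row along board y, 75 mm apart, 178 mm in front of the flush prism's centre line (right ring).
- ring_2 (a point): Centre of black ring mark 2 (outer diameter 74 mm, printed flat) on the board's top face; the three lie in a row along board y, 75 mm apart, 178 mm in front of the flush prism's centre line (middle ring).
- ring_3 (a point): Centre of black ring mark 3 (outer diameter 74 mm, printed flat) on the board's top face; the three lie in a row along board y, 75 mm apart, 178 mm in front of the flush prism's centre line (left ring).
- target_1 (a point): Point on the flush prism's centre line, straight ahead (board +x) of ring 1 by 178 mm, at the level of the board's top face.
- target_2 (a point): Point on the flush prism's centre line, straight ahead (board +x) of ring 2 by 178 mm, at the level of the board's top face.
- target_3 (a point): Point on the flush prism's centre line, straight ahead (board +x) of ring 3 by 178 mm, at the level of the board's top face.
- sensor_1: Loose tall, top-heavy sensor stand, 223 mm, 0.3 kg (may be absent): round foot 56 mm wide, slim post, grey head (50 x 36 x 36 mm, 123 to 181 mm up, reaching 35 mm ahead) whose lens looks along +x and slantwise down, on top a black upright lifting knob, diameter 26 mm, 181 to 223 mm up. Origin: centre of the foot's underside, z up. Centre of mass 130 mm up; tips beyond 0.2 rad. Starts on the worktop, left.
- sensor_2: Loose tall, top-heavy sensor stand, 223 mm, 0.3 kg (may be absent): round foot 56 mm wide, slim post, grey head (50 x 36 x 36 mm, 123 to 181 mm up, reaching 35 mm ahead) whose lens looks along +x and slantwise down, on top a black upright lifting knob, diameter 26 mm, 181 to 223 mm up. Origin: centre of the foot's underside, z up. Centre of mass 130 mm up; tips beyond 0.2 rad. Starts on the worktop, left.
- sensor_3: Loose tall, top-heavy sensor stand, 223 mm, 0.3 kg (may be absent): round foot 56 mm wide, slim post, grey head (50 x 36 x 36 mm, 123 to 181 mm up, reaching 35 mm ahead) whose lens looks along +x and slantwise down, on top a black upright lifting knob, diameter 26 mm, 181 to 223 mm up. Origin: centre of the foot's underside, z up. Centre of mass 130 mm up; tips beyond 0.2 rad. Starts on the worktop, left.
- sensor_1_aim (a point): Point 178 mm ahead of sensor_1's foot centre in the direction its lens looks (stand +x), at the height of the foot's underside.
- sensor_2_aim (a point): Point 178 mm ahead of sensor_2's foot centre in the direction its lens looks (stand +x), at the height of the foot's underside.
- sensor_3_aim (a point): Point 178 mm ahead of sensor_3's foot centre in the direction its lens looks (stand +x), at the height of the foot's underside.
- brass_mould: Bystander: loose brass mould, 62 x 62 x 60 mm, left of the far end of the board; origin at the centre of its underside.
- mortar_cube: Bystander: loose mortar cube of 50 mm near the brass mould; origin at the centre of its underside.
- steel_ring: Bystander: loose thick steel ring, diameter 50 mm, 42 mm high, far left; origin at the centre of its underside.

How it is judged (in metres and radians):
On the way, in this order (a step that is already met when the one before it is completed fails the run):
1. the prism lies on the board, square and flush in the corner of the two fences (x of prism in the frame of corner above -0.0235 m and y of prism in the frame of corner below 0.0835 m and z of prism in the frame of corner between -0.004 and 0.004 m and angle between prism's own z axis and vertical below 0.05 rad and angle between the x axis of prism and the y axis of board, either way round below 0.03 rad and linear speed of prism below 0.02 m/s), for 0.2 s.
2. every sensor stand that is there stands upright in a ring of its own, facing the prism (angle between each of sensor_1, sensor_2, sensor_3's own z axis and vertical below 0.06 rad and linear speed of each of sensor_1, sensor_2, sensor_3 below 0.02 m/s and height (world z) of sensor_1 between 0.008 and 0.016 m and ((horizontal distance between sensor_1 and ring_1 below 0.012 m and horizontal distance between sensor_1_aim and target_1 below 0.055 m) or (horizontal distance between sensor_1 and ring_2 below 0.012 m and horizontal distance between sensor_1_aim and target_2 below 0.055 m) or (horizontal distance between sensor_1 and ring_3 below 0.012 m and horizontal distance between sensor_1_aim and target_3 below 0.055 m)) and height (world z) of sensor_2 between 0.008 and 0.016 m and ((horizontal distance between sensor_2 and ring_1 below 0.012 m and horizontal distance between sensor_2_aim and target_1 below 0.055 m) or (horizontal distance between sensor_2 and ring_2 below 0.012 m and horizontal distance between sensor_2_aim and target_2 below 0.055 m) or (horizontal distance between sensor_2 and ring_3 below 0.012 m and horizontal distance between sensor_2_aim and target_3 below 0.055 m)) and height (world z) of sensor_3 between 0.008 and 0.016 m and ((horizontal distance between sensor_3 and ring_1 below 0.012 m and horizontal distance between sensor_3_aim and target_1 below 0.055 m) or (horizontal distance between sensor_3 and ring_2 below 0.012 m and horizontal distance between sensor_3_aim and target_2 below 0.055 m) or (horizontal distance between sensor_3 and ring_3 below 0.012 m and horizontal distance between sensor_3_aim and target_3 below 0.055 m))), for 0.2 s.
At the end, for the whole second after the job is handed in: Prism flat on the board, within 3.5 mm of both fences and parallel to the rear one within 0.03 rad; every sensor stand present at rest on the board, upright within 0.06 rad, foot centre within 12 mm of a ring's centre, aim point within 55 mm of that ring's target (about 15 degrees) (all of step 1 and all of step 2); the robot touches nothing.
It fails at once if a sensor stand tips over (leans more than 0.5 rad) (angle between any of sensor_1, sensor_2, sensor_3's own z axis and vertical above 0.5 rad).
It fails at once if a bystander (brass mould, mortar cube, steel ring) is moved more than 30 mm (distance of any of brass_mould, mortar_cube, steel_ring from where it was at the start of the episode above 0.03 m).
Of sensor_1, sensor_2, sensor_3 only 2 to 3 are there at a start; the rules pass over those that are not, and their reading is None.
At some moment in a run one of prism may be knocked a few centimetres aside while the robot is not near it.
It also fails if it takes over 210 s, if anything falls off the work surface, if the arm or the gripper's body presses on something with over 40 N, if the wrist force passes 120 N, or if a joint passes its speed limit or range.

### The arm

A 6-joint arm with a two-finger parallel gripper is mounted at the origin on a cart in front of the work surface, level with it; the furniture and walls round the work are solid. World frame = base frame: x ahead of the robot, y to its left, z up, the work surface at z = 0. Lengths are in mm, angles in rad, forces in N, time in s.
With the tool pointing down it reaches from about 400 to 925 mm from the base axis. Payload 3.4 kg.
Tool frame: the origin (TCP) lies midway between the tips of the shut fingers; the grasp point (between the pads) lies 19 mm behind it; y points along the fingers, z is the direction in which the jaws open and shut, and the axes are right-handed (so a half turn about y gives the same grasp; the last joint's range is limited). The gripper opens to 85 mm and grips with 20 to 120 N. Pads are 22 mm wide; open, the fingers measure 114 mm over their backs; the gripper's body (76 mm by 85 mm) begins 54 mm behind the grasp point. The pads swing forward as they close: fully open they stand 13 mm farther back than shut.
Start: joints at [1.175, 0.307, 1.506, -0, 1.328, -0.073], TCP at [182.427, 545.3, 231.305] pointing down, gripper open.
Joint ranges: [-3.12, 3.12], [-1.05, 2.28], [0.14, 2.33], [-1.42, 4.57], [0.1, 2.73], [-2.68, 2.68]. Speed limits (rad/s): [2.57, 2.57, 3.14, 3.14, 3.14, 3.14].

### API

Orientations are given as a unit quaternion [w, x, y, z].
In Python, from station import ctrl gives the robot as it stands.
- The arm moves only by the tool step_arm, never from a script. Its argument "moves" is a list of rows, each an object of numbers: "tx", "ty", "tz": the shift along the tool's x, y, z in mm; "roll": the turn about the tool's y in rad. A call has exactly 5 rows; each row shifts and turns the commanded pose from where the row before left it, along the tool's axes as they then stand; what a row does not reach is not made up. A row lasts 1/12 s, in which the tool goes at most 41.7 mm and 7.16 degrees, less where a joint would pass 70% of its speed; a pose out of reach is approached as far as the arm can. A call is refused whole if a number of a shift passes 41.7 or a number of a turn 0.125, either way. A call with a gripper value outside its range is refused whole. "jaw" is the closure, from -1 (fully open) to 1 (shut), so that 0 is half open, set as the call begins (left out, the last holds). The fingers move at their own pace and stop on an object; "newtons" is the grip in N (left out, the last holds). Time passes only in rows, so rows that do not move let the fingers close, or fill a call up. It gives the time, the measured TCP pose, the force and the opening at its end, in the units of the state.
- ctrl.get_obs(): the state, without advancing time (a new reading comes with each control period).
- ctrl.grab_frame(name): name is "scene" or "top"; returns the picture (480x640x3 uint8, red, green, blue); there is no depth.
- ctrl.calibration(name): a dict with "camera_matrix" (3x3 intrinsics, pixels), "k1" (the pictures are not rectified: a ray, as slopes to the right and down, at radius r is drawn at 1 + k1 r^2 times it, then the intrinsics apply), "eye" and "attitude" of the camera in the world. Camera axes: x right, y up, looking along -z (the intrinsics and any distortion apply to the point x, -y, -z); pixel columns grow to the right and rows downward; lengths in mm; the calibration is good to about 2 mm. A picture is of the moment at which its call begins. calibration takes no time and is no camera call.
- ctrl.finish_job(): hands the job in, once; it reports no verdict.
The state is a dict: "t": time; "joints": joint angles; "joint_vel": joint speeds; "joint_torque": joint torques, N m; "tool_pos": TCP position; "eef_rot": TCP orientation; "force": force on the tool from outside, world axes, zero at the start; "torque": the same for the moment, N m; "opening": finger opening in mm.
Only numpy, scipy, OpenCV 4.12 (cv2) and the standard library are available. Lean on these libraries where they do the work, as an engineer would, in place of code of your own. Each camera call takes 0.05 s, during which the arm holds its last target.

## Working session

There is one attempt and no reset: what is moved stays moved. The work goes in short steps, Python scripts to look and compute and a tool call to move; the robot and the scene stay as the last step left them, time stands still between calls to the robot, and variables do not carry over. Pictures are saved under pics/ and viewed, and the job is handed in when it is done.

Besides the shell and the picture viewer there is one more tool, called after ">>>" by a JSON object that holds its "fn" and its "kwargs", one argument or row to a line. step_arm: Moves the arm, as the interface text tells. Its arguments: {"type":"object","properties":{"moves":{"type":"array"},"jaw":{"type":"number"},"newtons":{"type":"number"}},"required":["moves"]}

```bash
mkdir -p pics; ls
python3 - <<'E'
from station import ctrl
import cv2
print(ctrl.get_obs())
for n in("scene","top"):
    print(ctrl.calibration(n)); cv2.imwrite(f"pics/{n}0.png",ctrl.grab_frame(n)[:,:,::-1])
E
```

```text
pics
{'t': 0.0, 'joints': array([ 1.17449446e+00,  3.07570486e-01,  1.50764818e+00, -8.00482890e-06,
        1.32835965e+00, -7.34576132e-02]), 'joint_vel': array([ 0.00025306, -0.00073734,  0.00028013,  0.00131345,  0.00168867,
       -0.00030682]), 'joint_torque': array([-2.09598070e-04, -4.57552850e+01, -2.51919991e+01, -2.09606815e-04,
        1.33821100e-02,  3.10814521e-06]), 'tool_pos': array([182.17131069, 544.67368479, 230.39195616]), 'eef_rot': array([-0.69723056,  0.69859736, -0.1138076 ,  0.11348618]), 'force': array([-0.16281621,  0.48656397, -0.75166361]), 'torque': array([ 0.00938776, -0.03312297, -0.02420734]), 'opening': 85.30238538678418}
{'camera_matrix': array([[477.20271464,   0.        , 319.60404386],
       [  0.        , 477.20271464, 239.05027729],
       [  0.        ,   0.        ,   1.        ]]), 'k1': 0.039576140951109805, 'eye': array([  29.26273024, -640.51194305,  660.22032548]), 'attitude': array([ 0.83720197,  0.44097922, -0.13927874, -0.29194455])}
{'camera_matrix': array([[515.68356468,   0.        , 321.86193817],
       [  0.        , 515.68356468, 242.82393209],
       [  0.        ,   0.        ,   1.        ]]), 'k1': -0.1160153678339858, 'eye': array([ 265.65869817,   84.34803214, 1509.71308891]), 'attitude': array([ 0.70714823,  0.07399925, -0.05978883, -0.70063599])}
```

View pics/scene0.png

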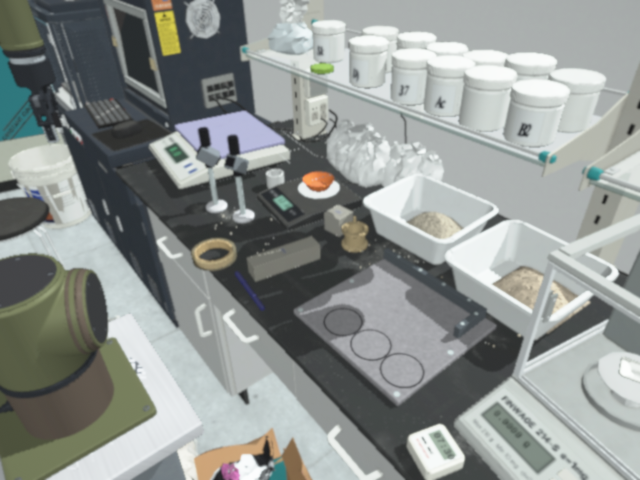

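View pics/top0.png

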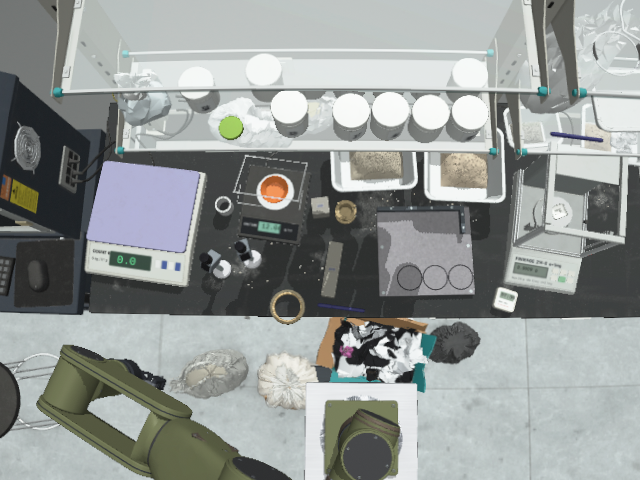

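```bash
cat > h.py <<'E'
import numpy as np, cv2
from scipy.spatial.transform import Rotation as R
from station import ctrl
def q(a): return R.from_quat([a[1],a[2],a[3],a[0]])
def proj(n,P):
    c=ctrl.calibration(n); P=np.atleast_2d(P).astype(float)
    p=q(c['attitude']).inv().apply(P-c['eye']); s=np.c_[p[:,0]/-p[:,2],-p[:,1]/-p[:,2]]
    r2=(s**2).sum(1,keepdims=True); s=s*(1+c['k1']*r2); K=c['camera_matrix']
    return s@K[:2,:2].T+K[:2,2]
def unproj(n,uv,z):
    c=ctrl.calibration(n); K=c['camera_matrix']; uv=np.atleast_2d(uv).astype(float)
    d=(uv-K[:2,2])/K[0,0]; s=d.copy()
    for _ in range(30): s=d/(1+c['k1']*(s**2).sum(1,keepdims=True))
    w=q(c['attitude']).apply(np.c_[s[:,0],-s[:,1],-np.ones(len(s))])
    return c['eye']+w*((z-c['eye'][2])/w[:,2])[:,None]
def crop(n,name,x0,y0,x1,y1,f=4,img=None):
    im=ctrl.grab_frame(n)[:,:,::-1] if img is None else img
    o=cv2.resize(im[y0:y1,x0:x1],None,fx=f,fy=f,interpolation=cv2.INTER_CUBIC)
    for x in range((x0+19)//20*20,x1,20): cv2.putText(o,str(x),((x-x0)*f,10),0,.35,(0,0,255)); cv2.line(o,((x-x0)*f,12),((x-x0)*f,18),(0,0,255))
    for y in range((y0+19)//20*20,y1,20): cv2.putText(o,str(y),(0,(y-y0)*f+4),0,.35,(0,0,255)); cv2.line(o,(24,(y-y0)*f),(30,(y-y0)*f),(0,0,255))
    cv2.imwrite(f"pics/{name}.png",o)
E
python3 - <<'E'
from h import *
t=cv2.imread("pics/top0.png"); s=cv2.imread("pics/scene0.png")
crop("top","tA",190,185,350,325,5,t); crop("top","tB",350,190,510,310,5,t)
crop("scene","sA",180,110,380,290,4,s); crop("scene","sB",285,240,505,410,3,s)
E
```

```text
(no output)
```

View pics/tA.png

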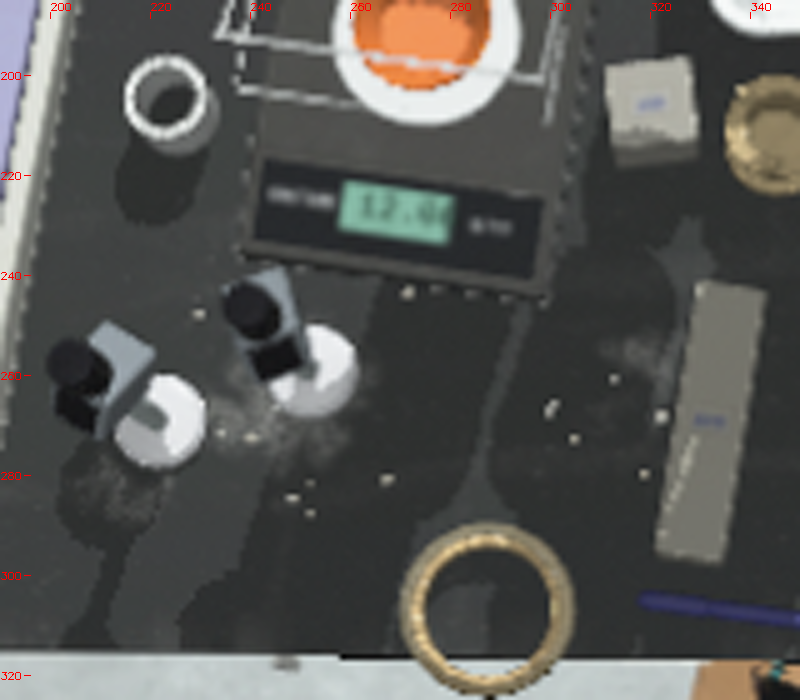

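View pics/tB.png

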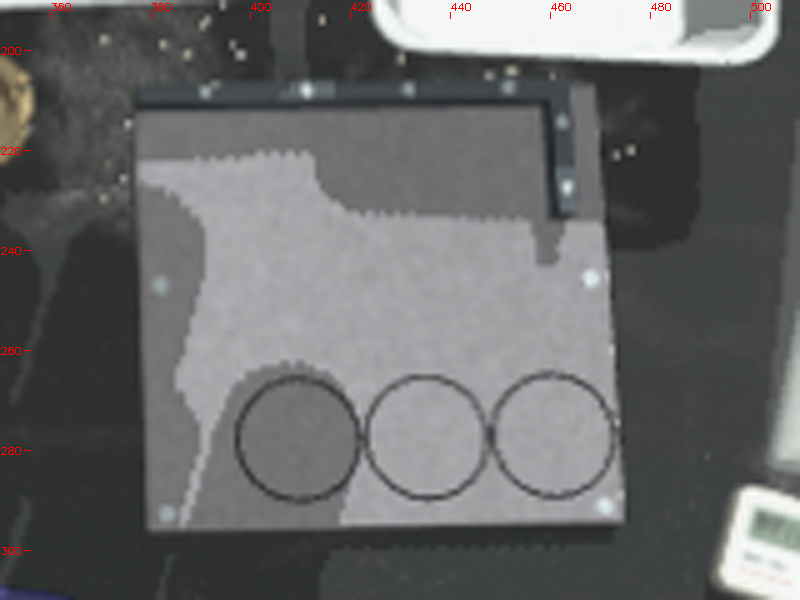

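View pics/sA.png

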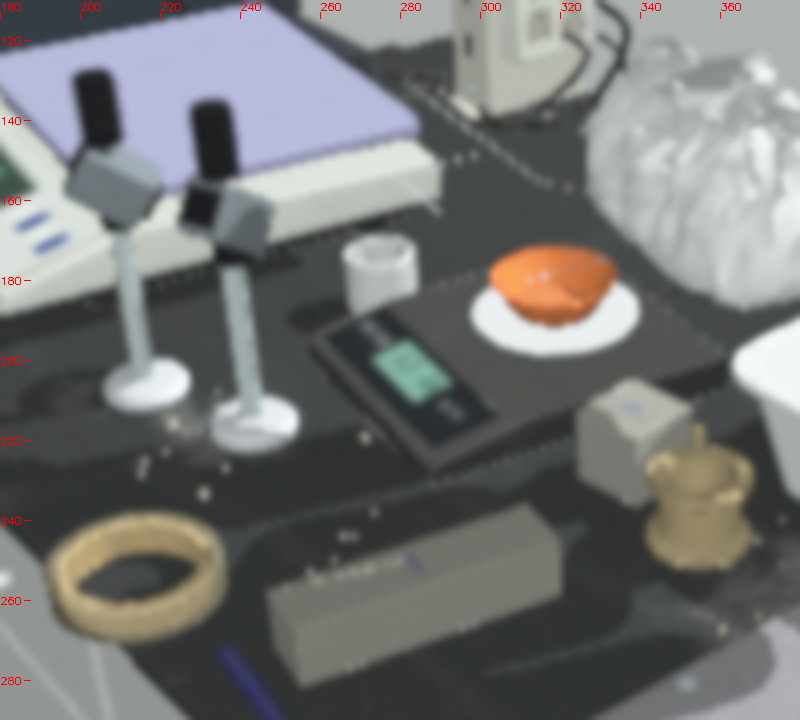

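View pics/sB.png

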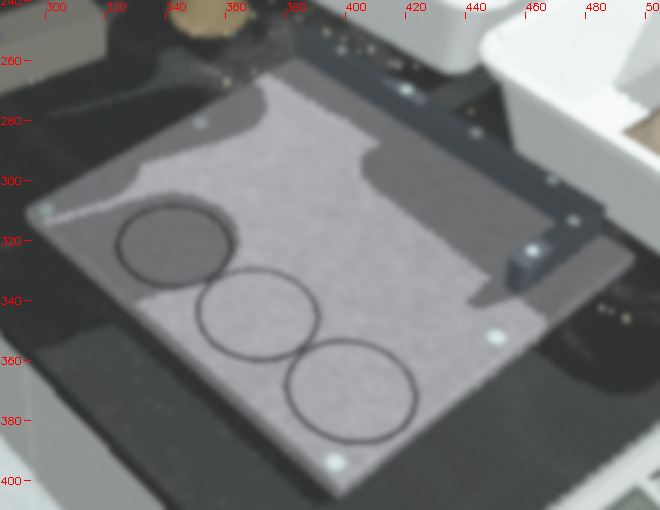

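Run:
```python
from h import *
np.set_printoptions(suppress=True,precision=1)
print("rings top",unproj("top",[(409.5,277.3),(435,277.3),(460.5,277)],12))
print("rings scene",unproj("scene",[(343.3,321.7),(371,344.7),(402,370.3)],12))
print("corners FL FR top",unproj("top",[(379.7,295.8),(474.5,294.3)],12))
print("corners FL FR scene",unproj("scene",[(294,309.5),(398,404)],12))
print("fence in corner z37/z12",unproj("top",[(459.2,210)],37),unproj("top",[(459.2,211)],12))
print("fence left end inner z37 ",unproj("top",[(377.5,210.5)],37))
print("prism top",unproj("top",[(328.7,241),(343,243),(335,297.5),(321.3,295.5)],41))
# scene prism top corners: crop/4+180,110
f=lambda x,y:(180+x/4,110+y/4)
print("prism sc",unproj("scene",[f(530,503),f(560,545),f(305,640),f(268,590)],41))
print("feet top",unproj("top",[(222,269),(251.5,260)],5))
print("feet sc",unproj("scene",[f(147,384),f(255,422)],5))
print("knob top t",unproj("top",[(205.7,258.2),(240.5,247.2)],223))
print("knob top s",unproj("scene",[f(93,75),f(210,106)],223))
print("ring",unproj("top",[(223,200)],42),unproj("top",[(291,300)],0),unproj("top",[(319.5,205)],50))
```

```text
rings top [[ 452.1 -141.1   12. ]
 [ 452.5 -216.    12. ]
 [ 453.8 -291.5   12. ]]
rings scene [[ 452.1 -141.6   12. ]
 [ 453.6 -216.9   12. ]
 [ 455.3 -291.6   12. ]]
corners FL FR top [[ 397.5  -53.4   12. ]
 [ 403.1 -331.1   12. ]]
corners FL FR scene [[ 398.7  -55.1   12. ]
 [ 402.5 -334.    12. ]]
fence in corner z37/z12 [[ 649.8 -289.2   37. ]] [[ 653.2 -295.4   12. ]]
fence left end inner z37  [[646.1 -47.   37. ]]
prism top [[552.8  95.8  41. ]
 [547.2  54.3  41. ]
 [389.1  76.4  41. ]
 [394.5 115.5  41. ]]
prism sc [[555.8  91.3  41. ]
 [543.8  47.8  41. ]
 [389.6  65.8  41. ]
 [396.9 115.7  41. ]]
feet top [[472.9 411.9   5. ]
 [500.7 324.6   5. ]]
feet sc [[473.3 411.    5. ]
 [504.8 322.3   5. ]]
knob top t [[470.2 407.9 223. ]
 [499.4 319.3 223. ]]
knob top s [[472.5 409.2 223. ]
 [503.2 321.1 223. ]]
ring [[674.5 410.9  42. ]] [[384.  204.9   0. ]] [[658.2 123.5  50. ]]
```

```bash
cat >> h.py <<'E'
def headpts(x,y,yaw,z0=0):
    th=.6; c=np.array([4.2,0,152])
    a=np.array([np.cos(th),0,-np.sin(th)]); b=np.array([0,1,0]); n=np.array([np.sin(th),0,np.cos(th)])
    B=[c+25*i*a+18*j*b+18*k*n for i in(-1,1) for j in(-1,1) for k in(-1,1)]
    B=np.array(B+[c+25*a])
    return R.from_euler('z',yaw).apply(B)+[x,y,z0]
def drawhead(im,n,x,y,yaw,x0,y0,f,z0=0):
    p=(proj(n,headpts(x,y,yaw,z0))-[x0,y0])*f
    P=[tuple(int(v) for v in a) for a in p]
    for i in range(8):
        for k in(1,2,4):
            if not i&k: cv2.line(im,P[i],P[i|k],(0,0,255) if (i|k)&4 and i&4 else (0,255,0),1)
    cv2.circle(im,P[8],3,(0,255,255),-1)
E
python3 - <<'E'
from h import *
t=cv2.imread("pics/top0.png"); s=cv2.imread("pics/scene0.png")
rows=[]
for (n,im,x,y,box) in [("top",t,473,411,(195,240,240,285)),("scene",s,473,411,(190,120,230,215)),("top",t,502,323,(225,230,270,275)),("scene",s,502,323,(215,125,260,225))]:
    x0,y0,x1,y1=box; f=4 if n=="top" else 3
    r=[]
    for k in range(-1,8):
        o=cv2.resize(im[y0:y1,x0:x1],None,fx=f,fy=f,interpolation=cv2.INTER_CUBIC)
        if k>=0: drawhead(o,n,x,y,k*np.pi/4,x0,y0,f)
        o=cv2.resize(o,(170,170)); cv2.putText(o,str(k*45),(3,12),0,.4,(0,255,255)); r.append(o)
    rows.append(np.hstack(r[:5])); rows.append(np.hstack([r[0]]+r[5:]))
cv2.imwrite("pics/hA.png",np.vstack(rows[:4])[:, :850].copy()); cv2.imwrite("pics/hB.png",np.vstack(rows[4:]))
E
```

```text
(no output)
```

View pics/hA.png

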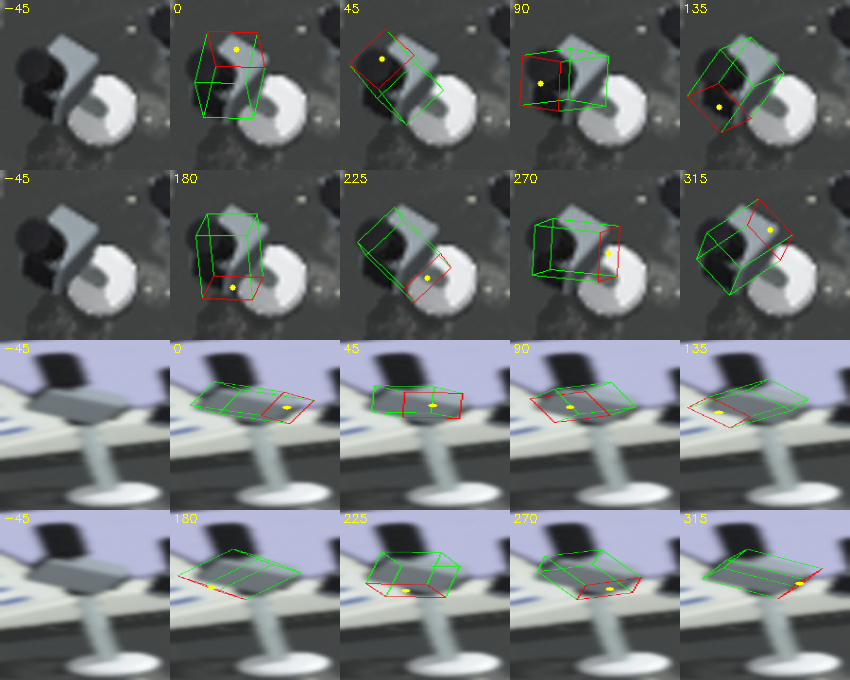

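View pics/hB.png

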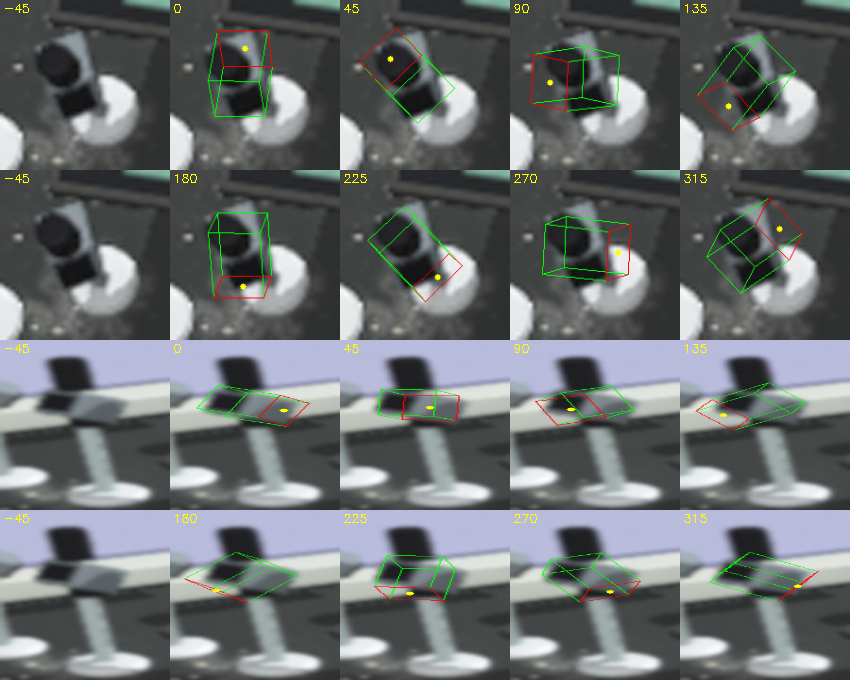

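Run:
```python
from h import *
t=cv2.imread("pics/top0.png"); s=cv2.imread("pics/scene0.png")
rows=[]
for (n,im,x,y,box,ys) in [("top",t,473,411,(193,240,238,285),(125,140,155,170)),("scene",s,473,411,(190,125,230,165),(125,140,155,170)),("top",t,501,322,(228,233,268,273),(170,185,200,215)),("scene",s,501,322,(220,130,260,170),(170,185,200,215))]:
    x0,y0,x1,y1=box; f=200//(x1-x0)
    r=[cv2.resize(im[y0:y1,x0:x1],(200,200),interpolation=cv2.INTER_CUBIC)]
    f=200/(x1-x0)
    for k in ys:
        o=r[0].copy()
        drawhead(o,n,x,y,np.radians(k),x0,y0,f); cv2.putText(o,str(k),(3,12),0,.4,(0,255,255)); r.append(o)
    rows.append(np.hstack(r))
cv2.imwrite("pics/hC.png",cv2.resize(np.vstack(rows),(800,640))[:, :])
```

```text
(no output)
```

View pics/hC.png

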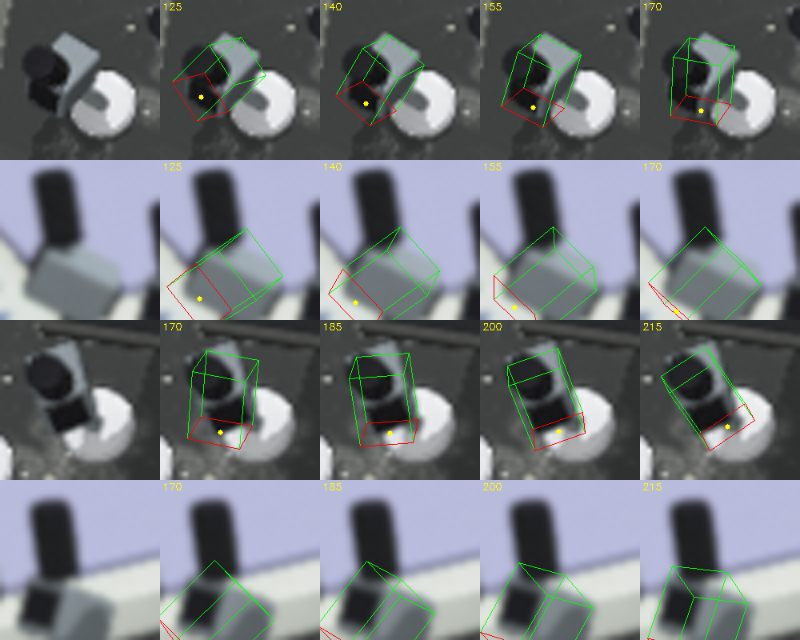

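Run:
```python
from h import *
np.set_printoptions(suppress=True,precision=1)
for z in (130,140,150,160,170,180):
    print(z,unproj("top",[(244.8,257),(205.4,266.6)],z)[:,:2].ravel(),unproj("scene",[(230,161.7)],z)[:,:2])
```

```text
130 [489.3 323.3 461.7 430.9] [[518.8 386.4]]
140 [487.7 321.6 460.3 428.4] [[509.5 367.1]]
150 [486.  319.9 458.9 425.9] [[500.3 347.7]]
160 [484.4 318.1 457.5 423.4] [[491.1 328.3]]
170 [482.8 316.4 456.1 420.9] [[481.8 309. ]]
180 [481.2 314.7 454.6 418.4] [[472.6 289.6]]
```

```bash
python3 - <<'E'
from h import *
np.set_printoptions(suppress=True,precision=1)
f=lambda x,y:(190+x/5,185+y/5); g=lambda x,y:(180+x/4,110+y/4)
A=np.array([473,411]);B=np.array([502,322])
tA=[f(105,320),f(155,352),f(100,437),f(55,400)]; tB=[f(283,268),f(305,345),f(255,380),f(300,375)]
sA=[g(65,190),g(105,145),g(160,190),g(120,228)]; sB=[g(183,215),g(210,178),g(272,210),g(245,260)]
for z in (125,145,165,181):
    print(z);
    for nm,n,p,o in(("tA","top",tA,A),("sA","scene",sA,A),("tB","top",tB,B),("sB","scene",sB,B)):
        d=unproj(n,p,z)[:,:2]-o; print(nm,d.round().tolist(),np.hypot(*d.T).round(), np.degrees(np.arctan2(d[:,1],d[:,0])).round())
E
python3 - <<'E'
import cv2,numpy as np
t=cv2.imread("pics/top0.png"); s=cv2.imread("pics/scene0.png")
r=lambda a:cv2.resize(a,(400,300),interpolation=cv2.INTER_LANCZOS4)
cv2.imwrite("pics/hD.png",np.vstack([np.hstack([r(t[245:281,193:241]),r(t[234:270,227:275])]),np.hstack([r(s[140:170,190:230]),r(s[145:175,220:260])])]))
E
```

```text
125
tA [[39.0, 8.0], [21.0, -21.0], [-26.0, 8.0], [-6.0, 34.0]] [39. 29. 27. 34.] [ 12. -45. 164. 101.]
sA [[-5.0, 65.0], [48.0, 113.0], [43.0, 24.0], [-3.0, -9.0]] [ 65. 123.  49.  10.] [  95.   67.   30. -111.]
tB [[39.0, -1.0], [-3.0, -15.0], [-23.0, 12.0], [-20.0, -12.0]] [39. 15. 26. 24.] [  -1. -103.  152. -148.]
sB [[7.0, 71.0], [48.0, 108.0], [54.0, 40.0], [6.0, -10.0]] [ 71. 118.  68.  11.] [ 84.  66.  36. -58.]
145
tA [[35.0, 3.0], [18.0, -25.0], [-29.0, 3.0], [-9.0, 28.0]] [35. 31. 29. 30.] [  5. -55. 175. 108.]
sA [[-22.0, 23.0], [29.0, 70.0], [24.0, -16.0], [-20.0, -48.0]] [32. 76. 29. 52.] [ 133.   67.  -33. -112.]
tB [[35.0, -4.0], [-7.0, -18.0], [-26.0, 9.0], [-23.0, -16.0]] [36. 19. 28. 28.] [  -7. -111.  162. -146.]
sB [[-11.0, 32.0], [28.0, 68.0], [35.0, 2.0], [-12.0, -45.0]] [34. 74. 35. 47.] [ 109.   67.    4. -105.]
165
tA [[31.0, -2.0], [14.0, -30.0], [-32.0, -2.0], [-12.0, 23.0]] [31. 33. 32. 26.] [  -3.  -64. -176.  117.]
sA [[-38.0, -19.0], [11.0, 26.0], [6.0, -56.0], [-36.0, -87.0]] [42. 28. 56. 94.] [-154.   67.  -84. -113.]
tB [[31.0, -8.0], [-10.0, -21.0], [-29.0, 5.0], [-26.0, -19.0]] [32. 23. 30. 32.] [ -14. -116.  170. -144.]
sB [[-29.0, -7.0], [9.0, 28.0], [15.0, -35.0], [-30.0, -81.0]] [29. 30. 38. 86.] [-167.   72.  -67. -110.]
181
tA [[29.0, -5.0], [12.0, -33.0], [-34.0, -6.0], [-14.0, 19.0]] [29. 35. 34. 24.] [ -11.  -71. -170.  127.]
sA [[-51.0, -52.0], [-4.0, -9.0], [-8.0, -88.0], [-49.0, -118.0]] [ 73.   9.  89. 128.] [-135. -112.  -95. -113.]
tB [[28.0, -10.0], [-13.0, -24.0], [-32.0, 2.0], [-29.0, -22.0]] [30. 27. 32. 36.] [ -20. -119.  176. -143.]
sB [[-43.0, -37.0], [-7.0, -4.0], [-1.0, -65.0], [-44.0, -109.0]] [ 57.   8.  65. 118.] [-139. -151.  -91. -112.]
```

View pics/hD.png

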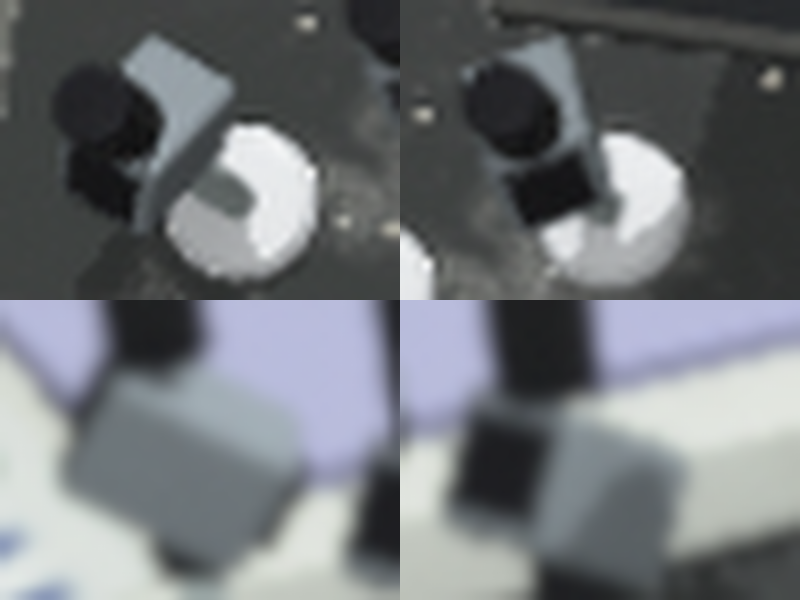

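Run:
```python
from h import *
t=cv2.imread("pics/top0.png"); s=cv2.imread("pics/scene0.png")
rows=[]
for (n,im,x,y,box,ys) in [("top",t,473,411,(193,240,238,285),(-60,-45,-35,-25)),("scene",s,473,411,(190,130,230,170),(-60,-45,-35,-25)),("top",t,501,322,(228,233,268,273),(0,10,20,30)),("scene",s,501,322,(220,140,260,180),(0,10,20,30))]:
    x0,y0,x1,y1=box
    r=[cv2.resize(im[y0:y1,x0:x1],(200,200),interpolation=cv2.INTER_CUBIC)]
    f=200/(x1-x0)
    for k in ys:
        o=r[0].copy()
        drawhead(o,n,x,y,np.radians(k),x0,y0,f); cv2.putText(o,str(k),(3,12),0,.4,(0,255,255)); r.append(o)
    rows.append(np.hstack(r))
cv2.imwrite("pics/hE.png",cv2.resize(np.vstack(rows),(750,600)))
```

```text
(no output)
```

View pics/hE.png

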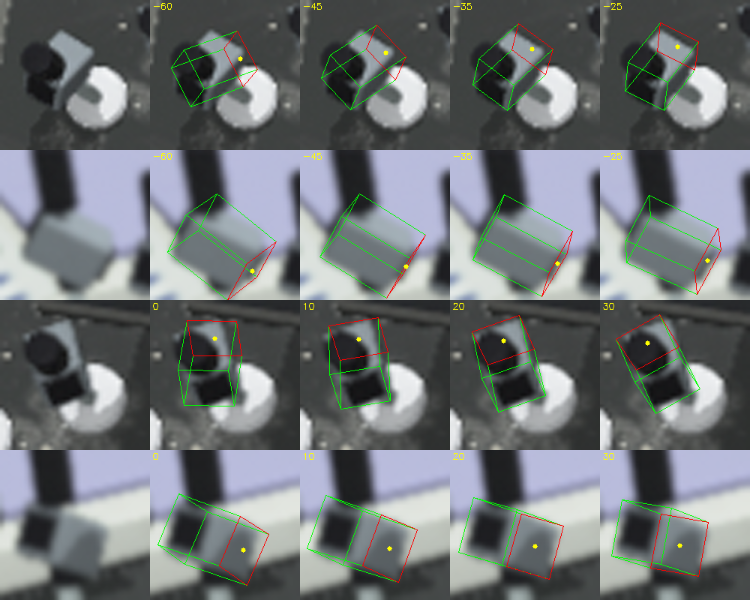

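```bash
cat >> h.py <<'E'
def pose():
    o=ctrl.get_obs(); M=q(o['eef_rot']).as_matrix(); return o,M
def goto(x=None,y=None,z=None,yaw=None,p=True):
    """tool deltas needed; yaw= direction of tool z (jaw axis) in world, mod pi"""
    o,M=pose(); d=np.array([x if x is not None else o['tool_pos'][0],y if y is not None else o['tool_pos'][1],z if z is not None else o['tool_pos'][2]])-o['tool_pos']
    t=M.T@d; cy=np.arctan2(M[1,2],M[0,2])
    print("t %.2f pos"%o['t'],o['tool_pos'].round(1),"jawyaw %.4f"%cy,"down",M[:,1].round(3),"open %.1f"%o['opening'],"F",o['force'].round(1),"j",o['joints'].round(2))
    s="tool d tx %.1f ty %.1f tz %.1f"%tuple(t)
    if yaw is not None:
        dy=(yaw-cy+np.pi/2)%np.pi-np.pi/2; s+=" roll %.4f (alt %.4f)"%(-dy,-dy+np.pi*np.sign(dy))
    print(s)
E
python3 - <<'E'
from h import *
o,M=pose(); print(M.round(3))
goto(471,85,150,np.pi/2-0.129)
E
```

```text
[[ 0.948 -0.001  0.317]
 [-0.317 -0.002  0.948]
 [-0.    -1.    -0.002]]
t 0.10 pos [182.2 544.7 230.5] jawyaw 1.2480 down [-0.001 -0.002 -1.   ] open 85.5 F [0.3 0.1 0.4] j [ 1.17  0.31  1.51 -0.    1.33 -0.07]
tool d tx 419.7 ty 81.1 tz -344.2 roll -0.1938 (alt 2.9478)
```

>>> {"fn": "step_arm", "kwargs": {
  "moves": [
    {"roll":-0.097},
    {"roll":-0.097},
    {"tx":20},
    {"tx":30},
    {"tx":30}
  ],
  "jaw": -1,
  "newtons": 40
}}

```text
schema error: expected keys tx, ty, tz, roll
```

Run:
```python
from h import *
goto(471,85,150,np.pi/2-0.129)
```

```text
t 0.10 pos [182.2 544.7 230.5] jawyaw 1.2480 down [-0.001 -0.002 -1.   ] open 85.5 F [0.3 0.1 0.4] j [ 1.17  0.31  1.51 -0.    1.33 -0.07]
tool d tx 419.7 ty 81.1 tz -344.2 roll -0.1938 (alt 2.9478)
```

>>> {"fn": "step_arm", "kwargs": {
  "moves": [
    {"tx":0,"ty":0,"tz":0,"roll":-0.097},
    {"tx":0,"ty":0,"tz":0,"roll":-0.097},
    {"tx":22,"ty":0,"tz":-27,"roll":0},
    {"tx":22,"ty":0,"tz":-27,"roll":0},
    {"tx":22,"ty":0,"tz":-27,"roll":0}
  ],
  "jaw": -1,
  "newtons": 40
}}

```text
t: 0.52
tool_pos: [237.5, 455.5, 230.6]
eef_rot: [-0.705, 0.706, -0.045, 0.045]
force: [0.4, 0.6, 1.2]
opening: 85.3
```

>>> {"fn": "step_arm", "kwargs": {
  "moves": [
    {"tx":22,"ty":0,"tz":-27,"roll":0},
    {"tx":22,"ty":0,"tz":-27,"roll":0},
    {"tx":22,"ty":0,"tz":-27,"roll":0},
    {"tx":22,"ty":0,"tz":-27,"roll":0},
    {"tx":22,"ty":0,"tz":-27,"roll":0}
  ]
}}

```text
t: 0.93
tool_pos: [329.4, 306.8, 231.0]
eef_rot: [-0.705, 0.706, -0.045, 0.045]
force: [0.5, 0.5, -0.5]
opening: 85.2
```

>>> {"fn": "step_arm", "kwargs": {
  "moves": [
    {"tx":22,"ty":0,"tz":-27,"roll":0},
    {"tx":22,"ty":0,"tz":-27,"roll":0},
    {"tx":22,"ty":0,"tz":-27,"roll":0},
    {"tx":22,"ty":0,"tz":-27,"roll":0},
    {"tx":22,"ty":0,"tz":-27,"roll":0}
  ]
}}

```text
t: 1.35
tool_pos: [421.2, 158.8, 231.1]
eef_rot: [-0.706, 0.706, -0.046, 0.045]
force: [0.4, 0.4, -0.4]
opening: 85.4
```

Run:
```python
from h import *
goto(471,85,150,np.pi/2-0.129)
t=ctrl.grab_frame("top")[:,:,::-1]; crop("top","p1",270,180,430,320,5,t)
```

```text
t 1.35 pos [421.2 158.8 231.1] jawyaw 1.4420 down [-0.001 -0.    -1.   ] open 85.4 F [ 0.4  0.4 -0.4] j [ 0.27  0.13  1.75  0.    1.26 -1.18]
tool d tx 58.9 ty 81.1 tz -66.8 roll 0.0002 (alt -3.1414)
```

View pics/p1.png

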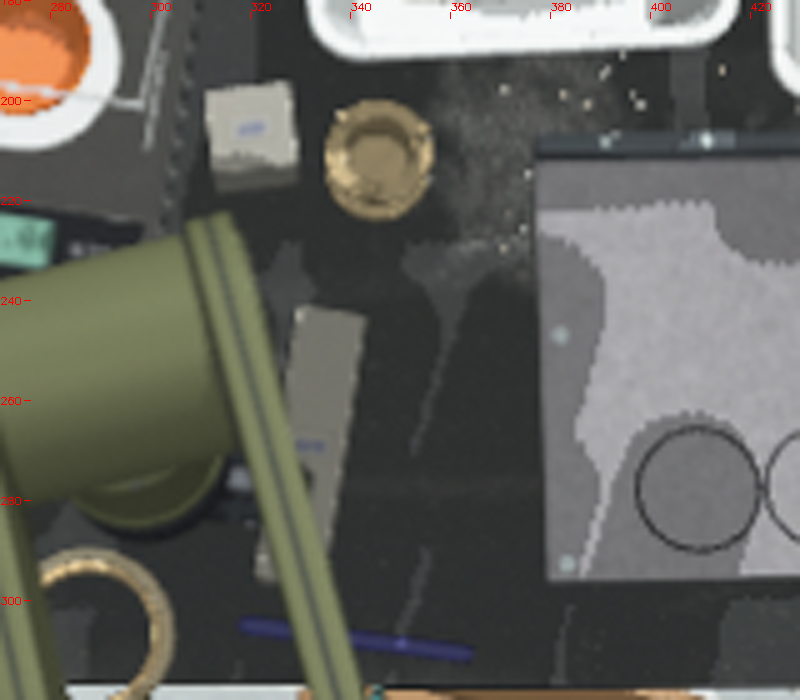

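>>> {"fn": "step_arm", "kwargs": {
  "moves": [
    {"tx":20,"ty":20,"tz":-22,"roll":0},
    {"tx":20,"ty":20,"tz":-22,"roll":0},
    {"tx":18.7,"ty":20,"tz":-22.3,"roll":0},
    {"tx":0,"ty":30,"tz":0,"roll":0},
    {"tx":0,"ty":30,"tz":0,"roll":0}
  ]
}}

```text
t: 1.82
tool_pos: [472.4, 85.9, 110.6]
eef_rot: [0.706, -0.705, 0.046, -0.048]
force: [0.6, 0.1, 0.2]
opening: 85.3
```

>>> {"fn": "step_arm", "kwargs": {
  "moves": [
    {"tx":0,"ty":0,"tz":0,"roll":0},
    {"tx":0,"ty":10,"tz":0,"roll":0},
    {"tx":0,"ty":0,"tz":0,"roll":0},
    {"tx":0,"ty":0,"tz":0,"roll":0},
    {"tx":0,"ty":0,"tz":0,"roll":0}
  ]
}}

```text
t: 2.23
tool_pos: [471.3, 87.6, 102.5]
eef_rot: [0.706, -0.706, 0.045, -0.046]
force: [0.4, 0.0, 0.7]
opening: 85.2
```

Run:
```python
from h import *
goto(471,85.5,5,np.pi/2-0.129)
crop("top","p2",270,180,430,320,5);crop("scene","p3",200,180,400,320,4)
```

```text
t 2.23 pos [471.3  87.6 102.5] jawyaw 1.4427 down [ 0.002  0.    -1.   ] open 85.2 F [0.4 0.  0.7] j [ 0.1   0.32  1.88  0.    0.94 -1.35]
tool d tx -0.2 ty 97.5 tz -2.2 roll 0.0009 (alt -3.1407)
```

View pics/p3.png

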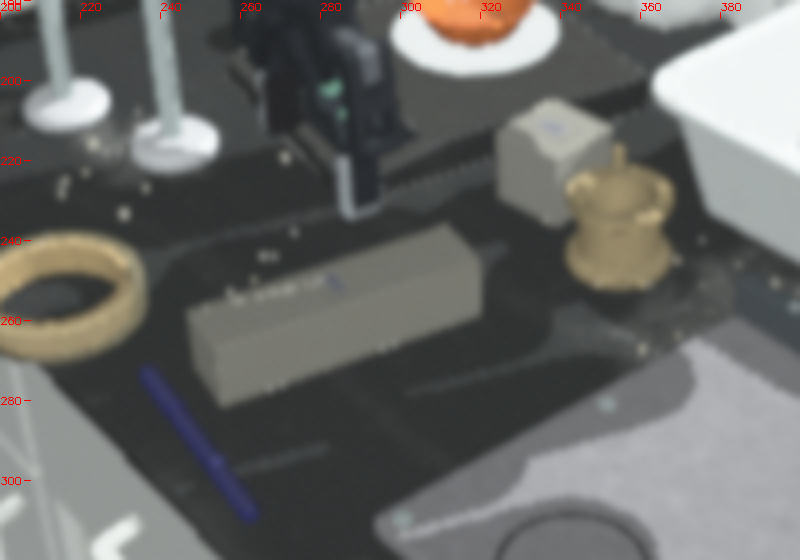

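>>> {"fn": "step_arm", "kwargs": {
  "moves": [
    {"tx":0,"ty":30,"tz":-2,"roll":0},
    {"tx":0,"ty":30,"tz":0,"roll":0},
    {"tx":0,"ty":20,"tz":0,"roll":0},
    {"tx":0,"ty":10,"tz":0,"roll":0},
    {"tx":0,"ty":6,"tz":0,"roll":0}
  ]
}}

```text
t: 2.75
tool_pos: [470.0, 85.3, 4.6]
eef_rot: [-0.706, 0.706, -0.046, 0.045]
force: [-0.4, -0.3, -0.2]
opening: 85.5
```

Run:
```python
from h import *
goto(471,85.5,5,np.pi/2-0.129)
```

```text
t 2.75 pos [470.   85.3   4.6] jawyaw 1.4423 down [-0.001 -0.    -1.   ] open 85.5 F [-0.4 -0.3 -0.2] j [ 0.09  0.48  1.98 -0.    0.69 -1.35]
tool d tx 1.0 ty -0.4 tz 0.3 roll 0.0005 (alt -3.1411)
```

Close on the prism.

>>> {"fn": "step_arm", "kwargs": {
  "moves": [
    {"tx":0,"ty":0,"tz":0,"roll":0},
    {"tx":0,"ty":0,"tz":0,"roll":0},
    {"tx":0,"ty":0,"tz":0,"roll":0},
    {"tx":0,"ty":0,"tz":0,"roll":0},
    {"tx":0,"ty":0,"tz":0,"roll":0}
  ],
  "jaw": 1,
  "newtons": 60
}}

```text
t: 3.17
tool_pos: [471.7, 85.6, 6.7]
eef_rot: [0.706, -0.705, 0.045, -0.047]
force: [-0.3, 1.5, 6.0]
opening: 39.9
```

>>> {"fn": "step_arm", "kwargs": {
  "moves": [
    {"tx":0,"ty":0,"tz":0,"roll":0},
    {"tx":0,"ty":-10,"tz":0,"roll":0},
    {"tx":0,"ty":-20,"tz":0,"roll":0},
    {"tx":0,"ty":-30,"tz":0,"roll":0},
    {"tx":0,"ty":-30,"tz":0,"roll":0}
  ]
}}

```text
t: 3.58
tool_pos: [468.4, 84.9, 95.4]
eef_rot: [-0.705, 0.706, -0.047, 0.044]
force: [0.6, -0.3, -4.8]
opening: 39.8
```

Run:
```python
from h import *
goto(604,-217,90,0.015)
crop("scene","p4",200,150,400,290,4)
```

```text
t 3.58 pos [468.4  84.9  95.4] jawyaw 1.4421 down [-0.004 -0.001 -1.   ] open 39.8 F [ 0.6 -0.3 -4.8] j [ 0.09  0.33  1.89 -0.    0.93 -1.35]
tool d tx 173.2 ty 5.0 tz -282.0 roll 1.4271 (alt -1.7145)
```

View pics/p4.png

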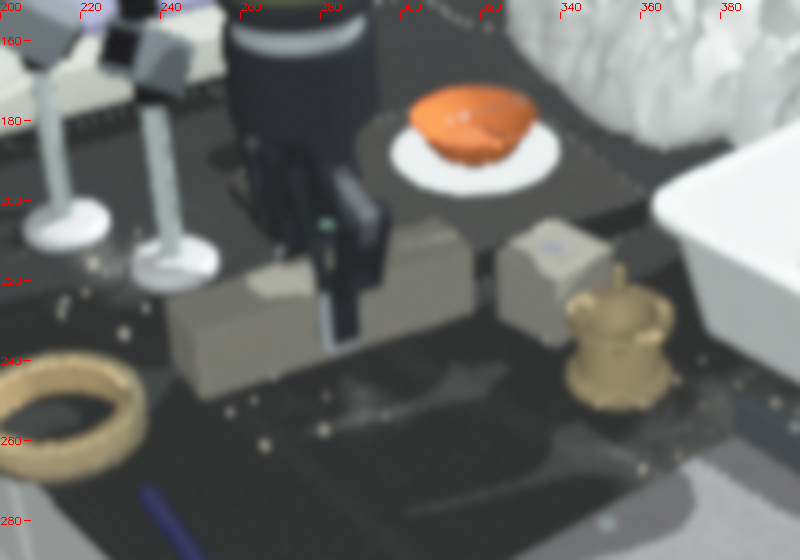

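>>> {"fn": "step_arm", "kwargs": {
  "moves": [
    {"tx":0,"ty":0,"tz":0,"roll":0.119},
    {"tx":0,"ty":0,"tz":0,"roll":0.119},
    {"tx":0,"ty":0,"tz":0,"roll":0.119},
    {"tx":0,"ty":0,"tz":0,"roll":0.119},
    {"tx":0,"ty":0,"tz":0,"roll":0.119}
  ]
}}

```text
t: 4.05
tool_pos: [469.4, 85.0, 94.9]
eef_rot: [-0.66, 0.661, -0.253, 0.252]
force: [-0.2, 0.9, -6.3]
opening: 39.7
```

>>> {"fn": "step_arm", "kwargs": {
  "moves": [
    {"tx":0,"ty":0,"tz":0,"roll":0.119},
    {"tx":0,"ty":0,"tz":0,"roll":0.119},
    {"tx":0,"ty":0,"tz":0,"roll":0.119},
    {"tx":0,"ty":0,"tz":0,"roll":0.119},
    {"tx":0,"ty":0,"tz":0,"roll":0.119}
  ]
}}

```text
t: 4.47
tool_pos: [469.5, 85.0, 94.8]
eef_rot: [-0.557, 0.558, -0.435, 0.434]
force: [0.6, -0.2, -6.1]
opening: 39.8
```

>>> {"fn": "step_arm", "kwargs": {
  "moves": [
    {"tx":0,"ty":0,"tz":0,"roll":0.119},
    {"tx":0,"ty":0,"tz":0,"roll":0.118},
    {"tx":0,"ty":0,"tz":0,"roll":0},
    {"tx":0,"ty":0,"tz":0,"roll":0},
    {"tx":0,"ty":0,"tz":0,"roll":0}
  ]
}}

```text
t: 4.88
tool_pos: [469.9, 85.1, 95.0]
eef_rot: [-0.504, 0.505, -0.496, 0.495]
force: [-0.2, -1.0, -5.6]
opening: 40.3
```

Run:
```python
from h import *
goto(598.6,-202,90,0.015)
```

```text
t 4.88 pos [469.9  85.1  95. ] jawyaw 0.0179 down [-0.001 -0.    -1.   ] open 40.3 F [-0.2 -1.  -5.6] j [ 0.09  0.33  1.89 -0.    0.93  0.07]
tool d tx 289.4 ty 5.0 tz 123.5 roll 0.0029 (alt -3.1386)
```

>>> {"fn": "step_arm", "kwargs": {
  "moves": [
    {"tx":29,"ty":0,"tz":12,"roll":0.003},
    {"tx":29,"ty":0,"tz":12,"roll":0},
    {"tx":29,"ty":0,"tz":12,"roll":0},
    {"tx":29,"ty":0,"tz":12,"roll":0},
    {"tx":29,"ty":0,"tz":12,"roll":0}
  ]
}}

```text
t: 5.3
tool_pos: [532.4, -60.3, 95.1]
eef_rot: [-0.504, 0.504, -0.496, 0.496]
force: [0.5, 0.9, -5.1]
opening: 40.0
```

>>> {"fn": "step_arm", "kwargs": {
  "moves": [
    {"tx":29,"ty":0,"tz":12,"roll":0},
    {"tx":29,"ty":0,"tz":12,"roll":0},
    {"tx":29,"ty":0,"tz":12,"roll":0},
    {"tx":29,"ty":0,"tz":12,"roll":0},
    {"tx":28,"ty":0,"tz":15,"roll":0}
  ]
}}

```text
t: 5.72
tool_pos: [596.2, -203.7, 94.7]
eef_rot: [-0.503, 0.504, -0.497, 0.496]
force: [1.3, 0.4, -4.6]
opening: 40.0
```

>>> {"fn": "step_arm", "kwargs": {
  "moves": [
    {"tx":0,"ty":10,"tz":0,"roll":0},
    {"tx":0,"ty":15,"tz":0,"roll":0},
    {"tx":0,"ty":15,"tz":0,"roll":0},
    {"tx":0,"ty":10,"tz":0,"roll":0},
    {"tx":0,"ty":0,"tz":0,"roll":0}
  ]
}}

```text
t: 6.13
tool_pos: [594.6, -201.3, 42.3]
eef_rot: [-0.502, 0.504, -0.499, 0.495]
force: [-0.2, 0.6, -4.5]
opening: 39.8
```

Run:
```python
from h import *
goto(598.6,-202,17,0.015)
crop("scene","p5",300,200,500,340,4); crop("top","p6",350,190,510,310,5)
```

```text
t 6.13 pos [ 594.6 -201.3   42.3] jawyaw 0.0131 down [-0.006  0.002 -1.   ] open 39.8 F [-0.2  0.6 -4.5] j [-0.39  0.56  1.6  -0.    0.98 -0.41]
tool d tx 0.8 ty 25.2 tz 4.2 roll -0.0019 (alt 3.1397)
```

View pics/p5.png

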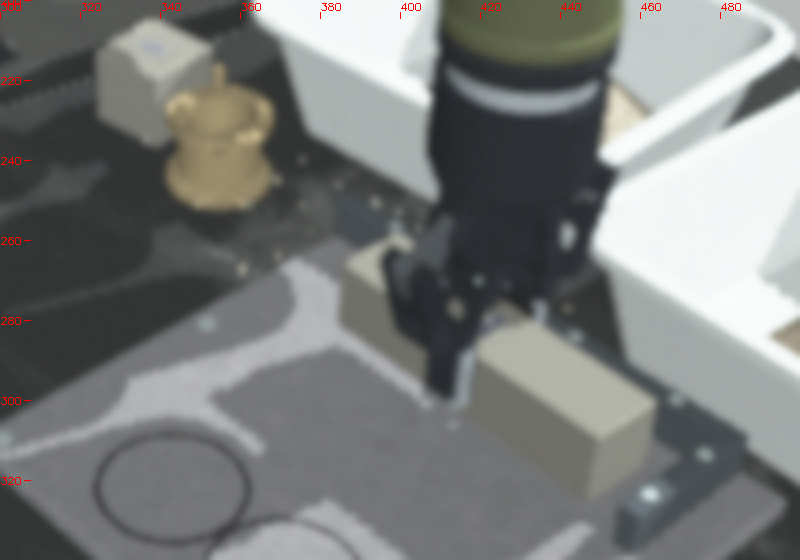

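View pics/p6.png

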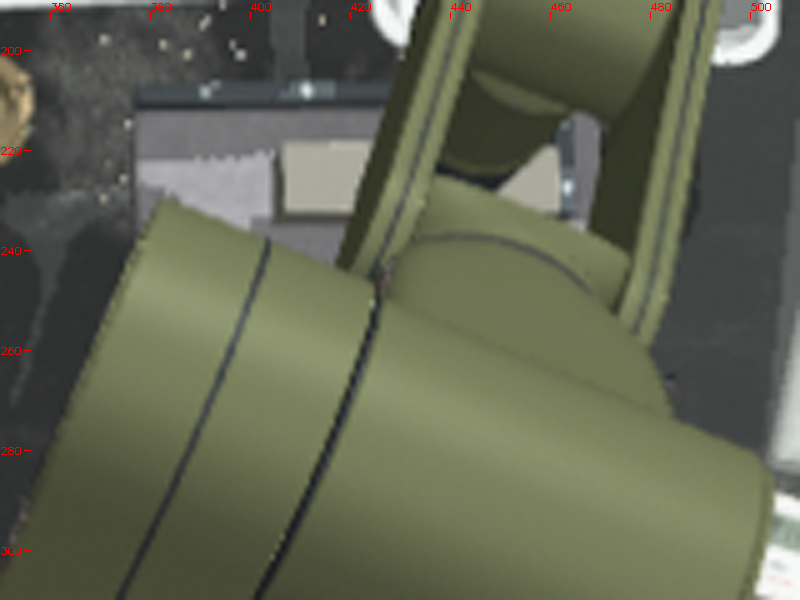

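>>> {"fn": "step_arm", "kwargs": {
  "moves": [
    {"tx":0,"ty":8,"tz":2,"roll":0},
    {"tx":0,"ty":7,"tz":2,"roll":0},
    {"tx":0,"ty":5,"tz":0,"roll":0},
    {"tx":0,"ty":2,"tz":0,"roll":0},
    {"tx":0,"ty":0,"tz":0,"roll":0}
  ]
}}

```text
t: 6.65
tool_pos: [600.4, -201.9, 22.5]
eef_rot: [-0.503, 0.503, -0.497, 0.496]
force: [0.4, -0.2, -6.1]
opening: 39.6
```

Run:
```python
from h import *
goto(598.6,-202,18,0.015)
```

```text
t 6.65 pos [ 600.4 -201.9   22.5] jawyaw 0.0123 down [-0.002  0.001 -1.   ] open 39.6 F [ 0.4 -0.2 -6.1] j [-0.39  0.59  1.61 -0.    0.94 -0.4 ]
tool d tx 0.1 ty 4.5 tz -1.8 roll -0.0027 (alt 3.1389)
```

Lower to contact.

>>> {"fn": "step_arm", "kwargs": {
  "moves": [
    {"tx":0,"ty":1.5,"tz":0,"roll":0},
    {"tx":0,"ty":1.5,"tz":0,"roll":0},
    {"tx":0,"ty":1,"tz":0,"roll":0},
    {"tx":0,"ty":0,"tz":0,"roll":0},
    {"tx":0,"ty":0,"tz":0,"roll":0}
  ]
}}

```text
t: 7.07
tool_pos: [601.0, -202.2, 19.4]
eef_rot: [0.503, -0.503, 0.497, -0.497]
force: [-0.7, 0.2, -5.5]
opening: 40.0
```

>>> {"fn": "step_arm", "kwargs": {
  "moves": [
    {"tx":0,"ty":1,"tz":0,"roll":0},
    {"tx":0,"ty":1,"tz":0,"roll":0},
    {"tx":0,"ty":0,"tz":0,"roll":0},
    {"tx":0,"ty":0,"tz":0,"roll":0},
    {"tx":0,"ty":0,"tz":0,"roll":0}
  ]
}}

```text
t: 7.48
tool_pos: [601.2, -202.3, 18.7]
eef_rot: [0.503, -0.503, 0.497, -0.497]
force: [-3.0, 1.7, 6.0]
opening: 39.6
```

>>> {"fn": "step_arm", "kwargs": {
  "moves": [
    {"tx":3,"ty":-0.5,"tz":0,"roll":0},
    {"tx":3,"ty":0,"tz":0,"roll":0},
    {"tx":3,"ty":0,"tz":0,"roll":0},
    {"tx":2,"ty":0,"tz":0,"roll":0},
    {"tx":0,"ty":0,"tz":0,"roll":0}
  ]
}}

```text
t: 7.9
tool_pos: [601.4, -209.0, 18.7]
eef_rot: [0.504, -0.501, 0.499, -0.496]
force: [-0.3, 14.9, 9.6]
opening: 39.9
```

>>> {"fn": "step_arm", "kwargs": {
  "moves": [
    {"tx":1,"ty":0,"tz":0,"roll":0},
    {"tx":1,"ty":0,"tz":0,"roll":0},
    {"tx":1,"ty":0,"tz":0,"roll":0},
    {"tx":0,"ty":0,"tz":0,"roll":0},
    {"tx":0,"ty":0,"tz":0,"roll":0}
  ]
}}

```text
t: 8.32
tool_pos: [601.1, -209.1, 18.7]
eef_rot: [0.505, -0.5, 0.5, -0.495]
force: [0.4, 23.1, 10.7]
opening: 39.3
```

Run:
```python
from h import *
goto(598.6,-216,18,0.015)
crop("scene","p7",300,200,500,340,4)
```

```text
t 8.32 pos [ 601.1 -209.1   18.7] jawyaw 0.0110 down [-0.001  0.01  -1.   ] open 39.3 F [ 0.4 23.1 10.7] j [-0.41  0.6   1.6   0.01  0.94 -0.42]
tool d tx 6.8 ty 0.6 tz -2.5 roll -0.0040 (alt 3.1376)
```

View pics/p7.png

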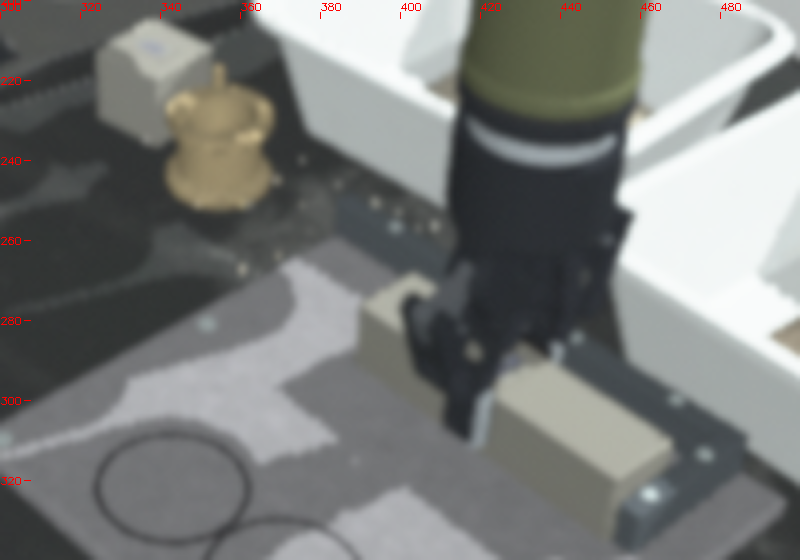

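>>> {"fn": "step_arm", "kwargs": {
  "moves": [
    {"tx":-1,"ty":0,"tz":0,"roll":0},
    {"tx":0,"ty":0,"tz":0,"roll":0},
    {"tx":0,"ty":0,"tz":0,"roll":0},
    {"tx":0,"ty":0,"tz":0,"roll":0},
    {"tx":0,"ty":0,"tz":0,"roll":0}
  ],
  "jaw": -0.3,
  "newtons": 40
}}

```text
t: 8.78
tool_pos: [601.3, -216.2, 17.7]
eef_rot: [-0.503, 0.503, -0.497, 0.497]
force: [-0.4, 0.5, -0.8]
opening: 55.6
```

>>> {"fn": "step_arm", "kwargs": {
  "moves": [
    {"tx":0,"ty":-15,"tz":0,"roll":0},
    {"tx":0,"ty":-20,"tz":0,"roll":0},
    {"tx":0,"ty":-20,"tz":0,"roll":0},
    {"tx":0,"ty":-20,"tz":0,"roll":0},
    {"tx":0,"ty":0,"tz":0,"roll":0}
  ]
}}

```text
t: 9.2
tool_pos: [604.0, -217.2, 97.0]
eef_rot: [0.504, -0.502, 0.494, -0.5]
force: [1.0, -0.4, 0.5]
opening: 55.7
```

Run:
```python
from h import *
goto(545,-216,93,0.015)
crop("scene","p8",300,200,500,340,4)
```

```text
t 9.20 pos [ 604.  -217.2   97. ] jawyaw 0.0113 down [ 0.007 -0.003 -1.   ] open 55.7 F [ 1.  -0.4  0.5] j [-0.41  0.51  1.53 -0.    1.09 -0.42]
tool d tx -1.9 ty 3.5 tz -59.0 roll -0.0037 (alt 3.1378)
```

View pics/p8.png

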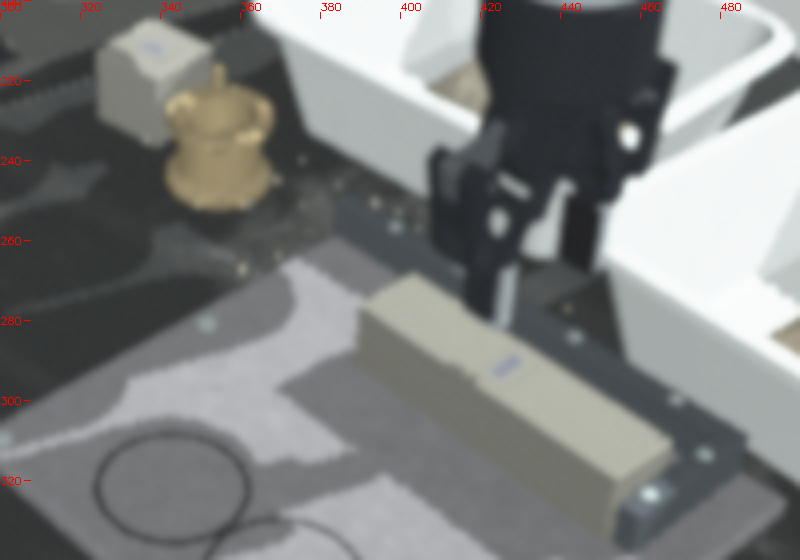

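>>> {"fn": "step_arm", "kwargs": {
  "moves": [
    {"tx":0,"ty":0,"tz":-20,"roll":0},
    {"tx":0,"ty":0,"tz":-20,"roll":0},
    {"tx":0,"ty":0,"tz":-14,"roll":0},
    {"tx":0,"ty":0,"tz":0,"roll":0},
    {"tx":0,"ty":0,"tz":0,"roll":0}
  ],
  "jaw": 1
}}

```text
t: 9.67
tool_pos: [546.2, -215.9, 91.9]
eef_rot: [-0.503, 0.503, -0.498, 0.497]
force: [1.4, 0.7, 0.1]
opening: -0.1
```

>>> {"fn": "step_arm", "kwargs": {
  "moves": [
    {"tx":0,"ty":20,"tz":0,"roll":0},
    {"tx":0,"ty":20,"tz":0,"roll":0},
    {"tx":0,"ty":15,"tz":0,"roll":0},
    {"tx":0,"ty":10,"tz":0,"roll":0},
    {"tx":0,"ty":0,"tz":0,"roll":0}
  ]
}}

```text
t: 10.08
tool_pos: [546.5, -215.3, 25.1]
eef_rot: [-0.503, 0.503, -0.498, 0.496]
force: [-0.6, -0.4, -0.6]
opening: 0.0
```

Run:
```python
from h import *
goto(545,-216,25,0.015)
crop("scene","p9",300,200,500,340,4)
```

```text
t 10.08 pos [ 546.5 -215.3   25.1] jawyaw 0.0121 down [-0.003  0.002 -1.   ] open 0.0 F [-0.6 -0.4 -0.6] j [-0.45  0.54  1.71  0.    0.89 -0.46]
tool d tx 0.6 ty 0.2 tz -1.5 roll -0.0029 (alt 3.1387)
```

View pics/p9.png

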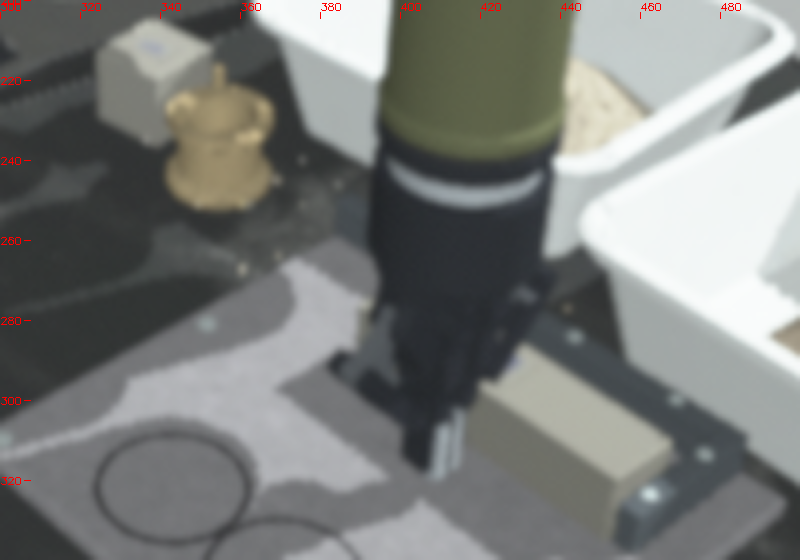

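>>> {"fn": "step_arm", "kwargs": {
  "moves": [
    {"tx":0,"ty":-11,"tz":5,"roll":0},
    {"tx":0,"ty":0,"tz":5,"roll":0},
    {"tx":0,"ty":0,"tz":5,"roll":0},
    {"tx":0,"ty":0,"tz":4,"roll":0},
    {"tx":0,"ty":0,"tz":0,"roll":0}
  ]
}}

```text
t: 10.55
tool_pos: [567.3, -215.8, 39.1]
eef_rot: [0.503, -0.503, 0.496, -0.497]
force: [0.3, -0.1, -0.3]
opening: -0.0
```

>>> {"fn": "step_arm", "kwargs": {
  "moves": [
    {"tx":0,"ty":0,"tz":2,"roll":0},
    {"tx":0,"ty":0,"tz":2,"roll":0},
    {"tx":0,"ty":0,"tz":2,"roll":0},
    {"tx":0,"ty":0,"tz":2,"roll":0},
    {"tx":0,"ty":0,"tz":0,"roll":0}
  ]
}}

```text
t: 10.97
tool_pos: [574.0, -215.3, 38.6]
eef_rot: [0.503, -0.503, 0.497, -0.497]
force: [-3.2, 0.9, 0.6]
opening: 0.1
```

>>> {"fn": "step_arm", "kwargs": {
  "moves": [
    {"tx":0,"ty":0,"tz":2,"roll":0},
    {"tx":0,"ty":0,"tz":2,"roll":0},
    {"tx":0,"ty":0,"tz":2,"roll":0},
    {"tx":0,"ty":0,"tz":2,"roll":0},
    {"tx":0,"ty":0,"tz":0,"roll":0}
  ]
}}

```text
t: 11.38
tool_pos: [583.0, -215.5, 38.7]
eef_rot: [0.503, -0.503, 0.497, -0.497]
force: [-2.8, 0.0, -0.4]
opening: -0.0
```

>>> {"fn": "step_arm", "kwargs": {
  "moves": [
    {"tx":0,"ty":0,"tz":2,"roll":0},
    {"tx":0,"ty":0,"tz":2,"roll":0},
    {"tx":0,"ty":0,"tz":2,"roll":0},
    {"tx":0,"ty":0,"tz":2,"roll":0},
    {"tx":0,"ty":0,"tz":0,"roll":0}
  ]
}}

```text
t: 11.8
tool_pos: [590.9, -215.4, 38.8]
eef_rot: [0.503, -0.503, 0.497, -0.497]
force: [-2.2, 0.3, -0.7]
opening: -0.1
```

Run:
```python
from h import *
goto(595,-216,36,0.015)
crop("scene","p10",300,200,500,340,4)
```

```text
t 11.80 pos [ 590.9 -215.4   38.8] jawyaw 0.0120 down [ 0.001 -0.    -1.   ] open -0.1 F [-2.2  0.3 -0.7] j [-0.42  0.57  1.61  0.    0.96 -0.43]
tool d tx 0.7 ty 2.8 tz 4.0 roll -0.0030 (alt 3.1386)
```

View pics/p10.png

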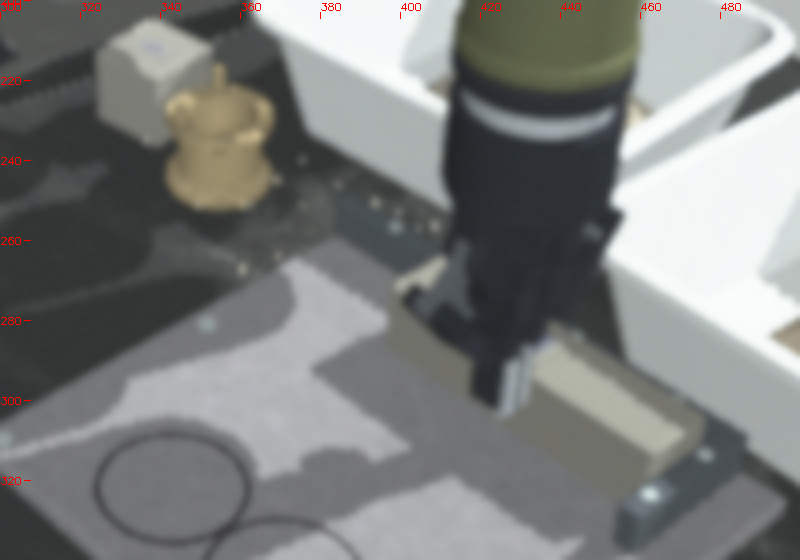

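>>> {"fn": "step_arm", "kwargs": {
  "moves": [
    {"tx":0,"ty":0,"tz":2,"roll":0},
    {"tx":0,"ty":0,"tz":2,"roll":0},
    {"tx":0,"ty":0,"tz":1,"roll":0},
    {"tx":0,"ty":0,"tz":1,"roll":0},
    {"tx":0,"ty":0,"tz":0,"roll":0}
  ]
}}

```text
t: 12.27
tool_pos: [596.5, -215.3, 38.8]
eef_rot: [0.503, -0.503, 0.497, -0.497]
force: [-1.9, -0.2, -0.8]
opening: -0.2
```

>>> {"fn": "step_arm", "kwargs": {
  "moves": [
    {"tx":0,"ty":0,"tz":1,"roll":0},
    {"tx":0,"ty":0,"tz":1,"roll":0},
    {"tx":0,"ty":0,"tz":1,"roll":0},
    {"tx":0,"ty":0,"tz":1,"roll":0},
    {"tx":0,"ty":0,"tz":0,"roll":0}
  ]
}}

```text
t: 12.68
tool_pos: [599.0, -215.1, 38.8]
eef_rot: [-0.503, 0.504, -0.498, 0.496]
force: [-5.0, -0.3, 2.2]
opening: -0.5
```

>>> {"fn": "step_arm", "kwargs": {
  "moves": [
    {"tx":0,"ty":0,"tz":1,"roll":0},
    {"tx":0,"ty":0,"tz":1,"roll":0},
    {"tx":0,"ty":0,"tz":1,"roll":0},
    {"tx":0,"ty":0,"tz":0,"roll":0},
    {"tx":0,"ty":0,"tz":0,"roll":0}
  ]
}}

```text
t: 13.1
tool_pos: [599.1, -215.1, 38.7]
eef_rot: [-0.501, 0.505, -0.499, 0.495]
force: [-11.2, -2.0, 6.4]
opening: -0.0
```

>>> {"fn": "step_arm", "kwargs": {
  "moves": [
    {"tx":0,"ty":0,"tz":1,"roll":0},
    {"tx":0,"ty":0,"tz":1,"roll":0},
    {"tx":0,"ty":0,"tz":0,"roll":0},
    {"tx":0,"ty":0,"tz":0,"roll":0},
    {"tx":0,"ty":0,"tz":0,"roll":0}
  ]
}}

```text
t: 13.52
tool_pos: [599.1, -215.0, 38.7]
eef_rot: [-0.501, 0.506, -0.5, 0.494]
force: [-14.5, -1.5, 9.3]
opening: 0.0
```

Run:
```python
from h import *
goto(540,-216,36,0.015)
crop("scene","p11",300,200,500,340,4)
```

```text
t 13.52 pos [ 599.1 -215.    38.7] jawyaw 0.0127 down [-0.011  0.001 -1.   ] open 0.0 F [-14.5  -1.5   9.3] j [-0.41  0.58  1.58 -0.    0.99 -0.42]
tool d tx 0.2 ty 3.3 tz -59.1 roll -0.0023 (alt 3.1393)
```

View pics/p11.png

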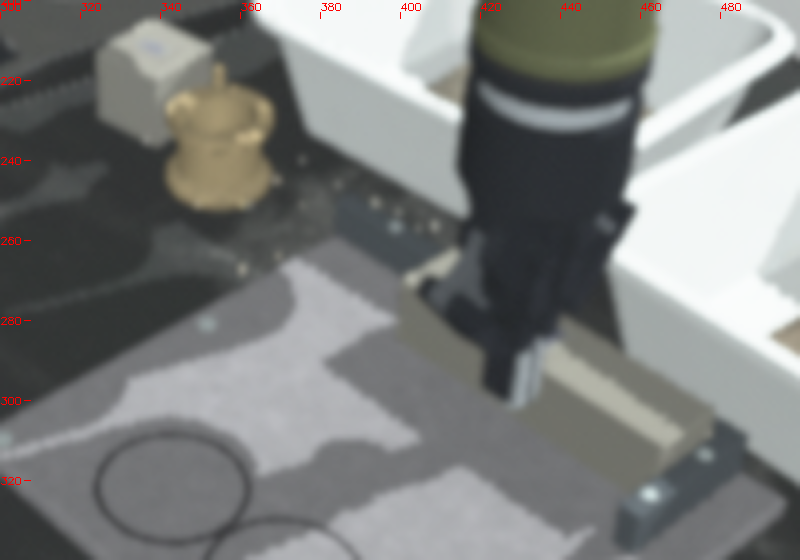

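>>> {"fn": "step_arm", "kwargs": {
  "moves": [
    {"tx":0,"ty":0,"tz":-5,"roll":0},
    {"tx":0,"ty":0,"tz":-15,"roll":0},
    {"tx":0,"ty":-30,"tz":0,"roll":0},
    {"tx":0,"ty":-35,"tz":0,"roll":0},
    {"tx":0,"ty":-5,"tz":0,"roll":0}
  ]
}}

```text
t: 13.98
tool_pos: [590.2, -217.3, 114.8]
eef_rot: [0.505, -0.501, 0.493, -0.501]
force: [1.6, 0.1, 1.0]
opening: -0.2
```

Run:
```python
from h import *
goto(632,-108,108,0.015)
crop("scene","p12",300,200,500,340,4); crop("top","p13",350,190,510,310,5)
```

```text
t 13.98 pos [ 590.2 -217.3  114.8] jawyaw 0.0117 down [ 0.012 -0.005 -1.   ] open -0.2 F [1.6 0.1 1. ] j [-0.42  0.48  1.55  0.    1.1  -0.43]
tool d tx -108.9 ty 6.8 tz 43.0 roll -0.0033 (alt 3.1383)
```

View pics/p12.png

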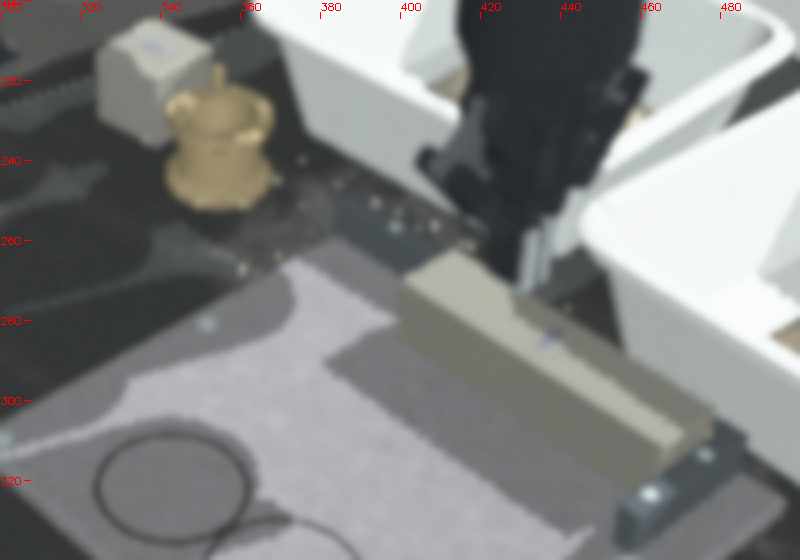

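>>> {"fn": "step_arm", "kwargs": {
  "moves": [
    {"tx":-22,"ty":0,"tz":8,"roll":0},
    {"tx":-29,"ty":0,"tz":9,"roll":0},
    {"tx":-29,"ty":0,"tz":9,"roll":0},
    {"tx":-22,"ty":0,"tz":9,"roll":0},
    {"tx":-7,"ty":0,"tz":8,"roll":0}
  ]
}}

```text
t: 14.5
tool_pos: [626.7, -102.2, 107.3]
eef_rot: [0.504, -0.503, 0.497, -0.495]
force: [-0.0, 0.4, -0.1]
opening: 0.1
```

>>> {"fn": "step_arm", "kwargs": {
  "moves": [
    {"tx":0,"ty":20,"tz":0,"roll":0},
    {"tx":0,"ty":20,"tz":0,"roll":0},
    {"tx":0,"ty":20,"tz":0,"roll":0},
    {"tx":0,"ty":8,"tz":0,"roll":0},
    {"tx":0,"ty":0,"tz":0,"roll":0}
  ]
}}

```text
t: 14.92
tool_pos: [624.9, -105.8, 37.6]
eef_rot: [-0.502, 0.504, -0.499, 0.495]
force: [0.7, -0.4, 0.8]
opening: 0.0
```

Run:
```python
from h import *
goto(632,-128,38,0.015)
crop("scene","p14",300,200,500,340,4)
```

```text
t 14.92 pos [ 624.9 -105.8   37.6] jawyaw 0.0119 down [-0.005  0.001 -1.   ] open 0.0 F [ 0.7 -0.4  0.8] j [-0.23  0.58  1.59 -0.    0.98 -0.25]
tool d tx 22.3 ty -0.5 tz 6.9 roll -0.0031 (alt 3.1385)
```

View pics/p14.png

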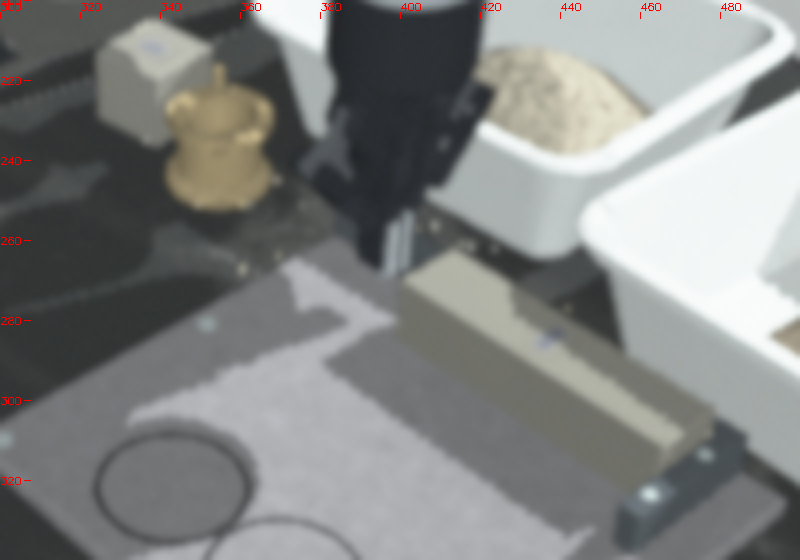

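>>> {"fn": "step_arm", "kwargs": {
  "moves": [
    {"tx":4,"ty":0,"tz":3,"roll":0},
    {"tx":4,"ty":0,"tz":3,"roll":0},
    {"tx":4,"ty":0,"tz":0,"roll":0},
    {"tx":2,"ty":0,"tz":0,"roll":0},
    {"tx":0,"ty":0,"tz":0,"roll":0}
  ]
}}

```text
t: 15.38
tool_pos: [634.9, -119.5, 42.3]
eef_rot: [0.504, -0.501, 0.497, -0.498]
force: [2.3, 3.9, 1.5]
opening: -0.1
```

>>> {"fn": "step_arm", "kwargs": {
  "moves": [
    {"tx":2,"ty":0,"tz":0,"roll":0},
    {"tx":2,"ty":0,"tz":0,"roll":0},
    {"tx":1,"ty":0,"tz":0,"roll":0},
    {"tx":1,"ty":0,"tz":0,"roll":0},
    {"tx":0,"ty":0,"tz":0,"roll":0}
  ]
}}

```text
t: 15.8
tool_pos: [634.8, -119.7, 42.3]
eef_rot: [0.506, -0.499, 0.499, -0.496]
force: [2.9, 19.2, 4.6]
opening: -0.2
```

>>> {"fn": "step_arm", "kwargs": {
  "moves": [
    {"tx":2,"ty":0,"tz":0,"roll":0},
    {"tx":1,"ty":0,"tz":0,"roll":0},
    {"tx":1,"ty":0,"tz":0,"roll":0},
    {"tx":0,"ty":0,"tz":0,"roll":0},
    {"tx":0,"ty":0,"tz":0,"roll":0}
  ]
}}

```text
t: 16.22
tool_pos: [634.7, -119.8, 42.4]
eef_rot: [0.507, -0.498, 0.501, -0.495]
force: [4.5, 28.7, 5.8]
opening: 0.0
```

>>> {"fn": "step_arm", "kwargs": {
  "moves": [
    {"tx":-8,"ty":0,"tz":0,"roll":0},
    {"tx":-20,"ty":0,"tz":-5,"roll":0},
    {"tx":0,"ty":-30,"tz":-10,"roll":0},
    {"tx":0,"ty":-35,"tz":-20,"roll":0},
    {"tx":0,"ty":-35,"tz":-20,"roll":0}
  ],
  "jaw": -1
}}

```text
t: 16.63
tool_pos: [577.2, -102.3, 141.6]
eef_rot: [-0.503, 0.504, -0.497, 0.496]
force: [1.5, -0.6, -0.0]
opening: 60.2
```

>>> {"fn": "step_arm", "kwargs": {
  "moves": [
    {"tx":-35,"ty":-10,"tz":-20,"roll":0},
    {"tx":-35,"ty":-20,"tz":-20,"roll":0},
    {"tx":-35,"ty":-20,"tz":-20,"roll":0},
    {"tx":-35,"ty":-20,"tz":-20,"roll":0},
    {"tx":0,"ty":-30,"tz":-20,"roll":0}
  ]
}}

```text
t: 17.05
tool_pos: [478.0, 32.7, 236.3]
eef_rot: [0.504, -0.504, 0.498, -0.495]
force: [-0.1, -0.6, 0.4]
opening: 85.5
```

Run:
```python
from h import *
goto(502,200,300)
t=ctrl.grab_frame("top")[:,:,::-1];cv2.imwrite("pics/t1.png",t); s=ctrl.grab_frame("scene")[:,:,::-1]; cv2.imwrite("pics/s1.png",s)
crop("scene","p15",370,240,490,330,6,s); crop("top","p16",370,195,480,305,6,t)
```

```text
t 17.05 pos [478.   32.7 236.3] jawyaw 0.0150 down [-0.003  0.003 -1.   ] open 85.5 F [-0.1 -0.6  0.4] j [-0.02  0.17  1.69  0.    1.29 -0.04]
tool d tx -167.1 ty -63.2 tz 26.4
```

View pics/p15.png

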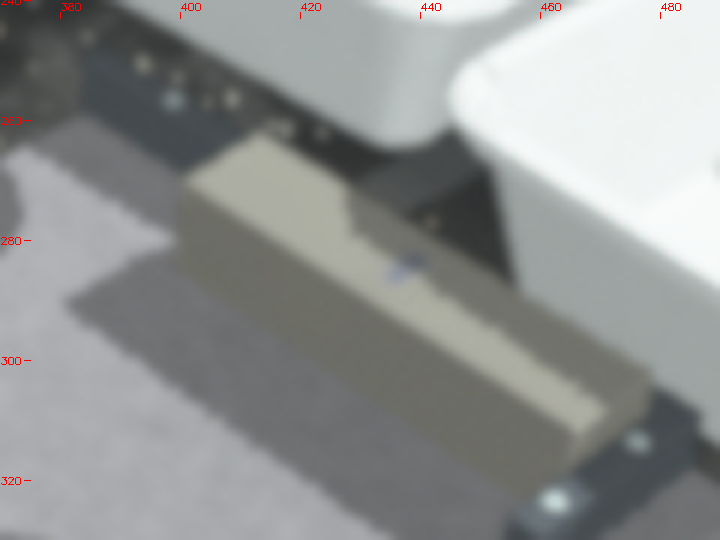

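View pics/p16.png

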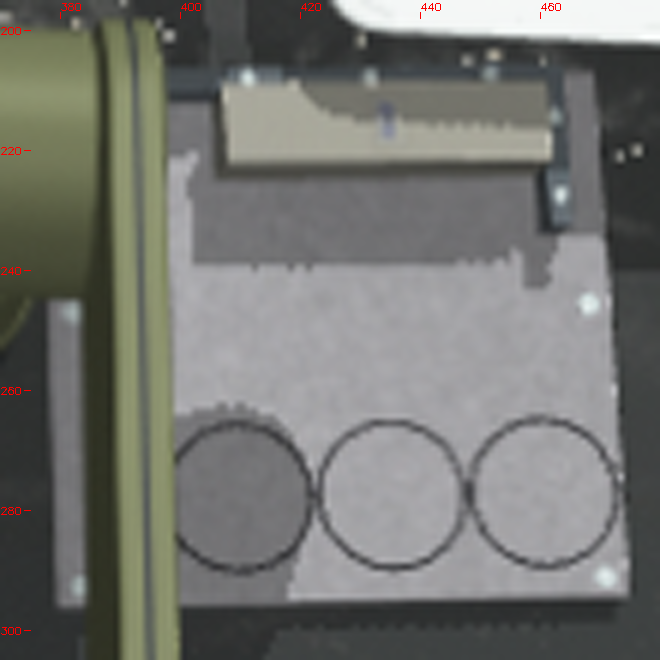

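Run:
```python
from h import *
np.set_printoptions(suppress=True,precision=1)
c=lambda x,y:(370+x/6,195+y/6)
g=lambda x,y:(370+x/6,240+y/6)
print("prism top z53: FL,FR,RR,RL", unproj("top",[c(229,164),c(551,161),c(551,86),c(221,84)],53))
print("scene FL FR RR RL", unproj("scene",[g(182,182),g(578,432),g(650,376),g(262,132)],53))
print("fence inner z37 at front end of side", unproj("top",[c(541,230)],37), unproj("top",[c(168,98)],37),"scene side front-inner",unproj("scene",[g(515,520)],37))
```

```text
prism top z53: FL,FR,RR,RL [[ 607.3 -134.3   53. ]
 [ 610.2 -291.4   53. ]
 [ 647.7 -293.    53. ]
 [ 647.2 -131.3   53. ]]
scene FL FR RR RL [[ 607.8 -134.7   53. ]
 [ 612.8 -293.3   53. ]
 [ 649.5 -291.4   53. ]
 [ 648.6 -132.7   53. ]]
fence inner z37 at front end of side [[ 579.3 -289.1   37. ]] [[ 644.  -107.4   37. ]] scene side front-inner [[ 583.7 -296.3   37. ]]
```

>>> {"fn": "step_arm", "kwargs": {
  "moves": [
    {"tx":-35,"ty":-3,"tz":2,"roll":0},
    {"tx":-35,"ty":-3,"tz":2,"roll":0},
    {"tx":-35,"ty":-3,"tz":2,"roll":0},
    {"tx":-35,"ty":0,"tz":2,"roll":0},
    {"tx":-35,"ty":0,"tz":2,"roll":0}
  ],
  "jaw": -0.4
}}

```text
t: 17.57
tool_pos: [489.4, 204.5, 245.8]
eef_rot: [0.503, -0.502, 0.497, -0.498]
force: [0.2, -0.1, 0.9]
opening: 59.8
```

>>> {"fn": "step_arm", "kwargs": {
  "moves": [
    {"tx":-35,"ty":0,"tz":4,"roll":0},
    {"tx":-30,"ty":0,"tz":4,"roll":0},
    {"tx":0,"ty":0,"tz":0,"roll":-0.112},
    {"tx":0,"ty":0,"tz":0,"roll":-0.112},
    {"tx":0,"ty":0,"tz":0,"roll":-0.111}
  ]
}}

```text
t: 17.98
tool_pos: [496.5, 269.1, 245.0]
eef_rot: [-0.58, 0.58, -0.404, 0.405]
force: [-0.0, -1.3, 0.3]
opening: 59.5
```

Run:
```python
from h import *
goto(502,322,245,0.35)
t=ctrl.grab_frame("top")[:,:,::-1];s=ctrl.grab_frame("scene")[:,:,::-1]
crop("scene","p17",180,100,340,230,5,s);
a=cv2.resize(t[230:290,190:270],(640,480),interpolation=2); cv2.imwrite("pics/p18.png",a)
```

```text
t 17.98 pos [496.5 269.1 245. ] jawyaw 0.3533 down [ 0. -0. -1.] open 59.5 F [-0.  -1.3  0.3] j [ 0.42  0.28  1.51 -0.    1.35  0.07]
tool d tx -47.7 ty -0.1 tz 23.5 roll 0.0033 (alt -3.1383)
```

View pics/p17.png

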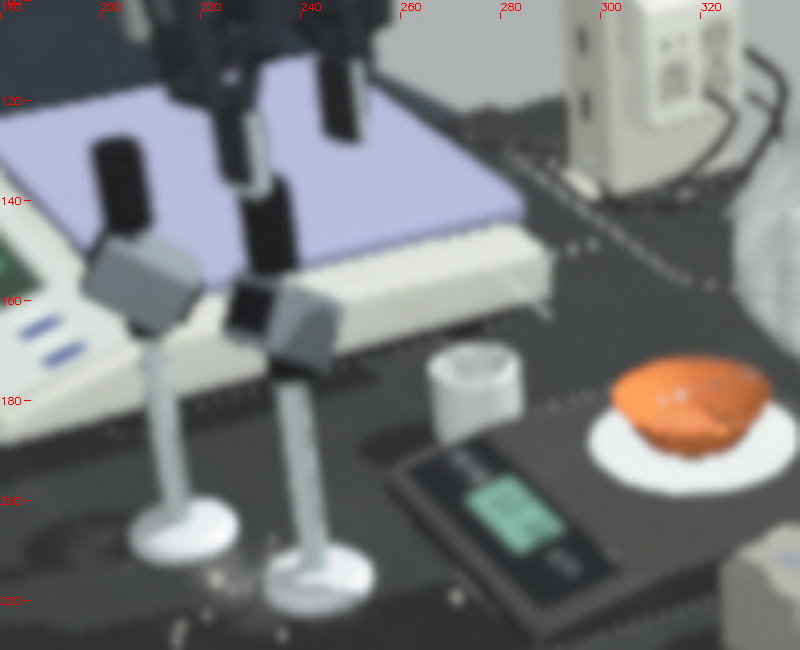

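View pics/p18.png

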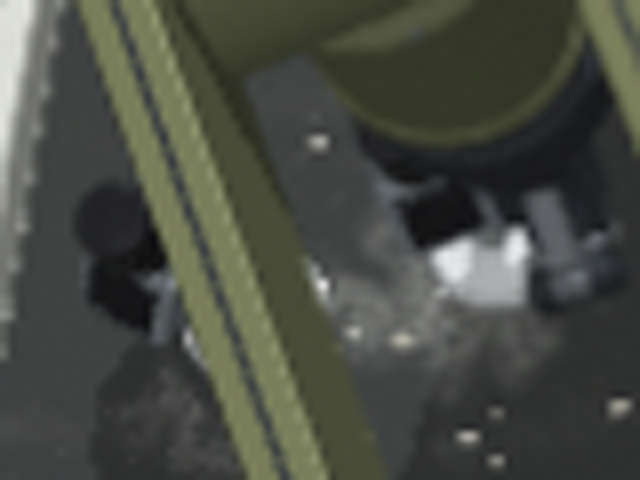

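>>> {"fn": "step_arm", "kwargs": {
  "moves": [
    {"tx":-16,"ty":0,"tz":8,"roll":0},
    {"tx":-16,"ty":0,"tz":8,"roll":0},
    {"tx":-10,"ty":0,"tz":5,"roll":0},
    {"tx":-5,"ty":0,"tz":2,"roll":0.003},
    {"tx":0,"ty":0,"tz":0,"roll":0}
  ]
}}

```text
t: 18.5
tool_pos: [501.7, 321.4, 245.2]
eef_rot: [0.578, -0.578, 0.407, -0.407]
force: [-0.4, -1.1, -0.0]
opening: 59.3
```

Run:
```python
from h import *
goto(502,322,188,0.35)
crop("scene","p19",180,100,340,230,5)
```

```text
t 18.50 pos [501.7 321.4 245.2] jawyaw 0.3432 down [ 0.  0. -1.] open 59.3 F [-0.4 -1.1 -0. ] j [ 0.5   0.33  1.44 -0.    1.37  0.16]
tool d tx -0.5 ty 57.2 tz 0.4 roll -0.0068 (alt 3.1348)
```

View pics/p19.png

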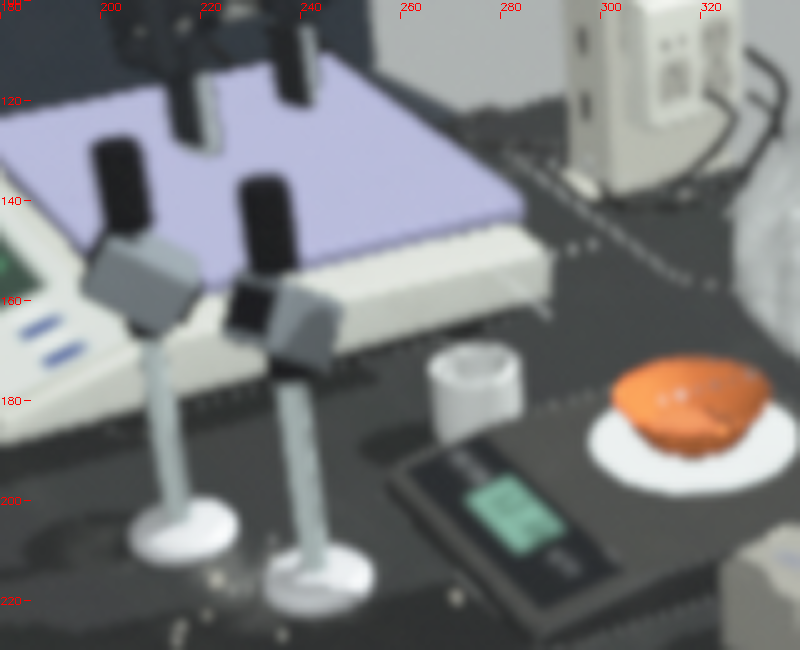

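>>> {"fn": "step_arm", "kwargs": {
  "moves": [
    {"tx":0,"ty":10,"tz":0,"roll":0},
    {"tx":0,"ty":15,"tz":0,"roll":0},
    {"tx":0,"ty":12,"tz":0,"roll":0},
    {"tx":0,"ty":0,"tz":0,"roll":0},
    {"tx":0,"ty":0,"tz":0,"roll":0}
  ]
}}

```text
t: 18.97
tool_pos: [500.6, 319.7, 207.3]
eef_rot: [-0.577, 0.579, -0.408, 0.407]
force: [0.8, 0.2, 0.4]
opening: 60.0
```

Run:
```python
from h import *
goto(502,322,188,0.35)
crop("scene","p20",190,110,270,180,8); crop("top","p21",220,230,280,285,10)
```

```text
t 18.97 pos [500.6 319.7 207.3] jawyaw 0.3431 down [-0.002 -0.002 -1.   ] open 60.0 F [0.8 0.2 0.4] j [ 0.5   0.35  1.5  -0.    1.29  0.15]
tool d tx -1.7 ty 19.3 tz 2.1 roll -0.0069 (alt 3.1347)
```

View pics/p20.png

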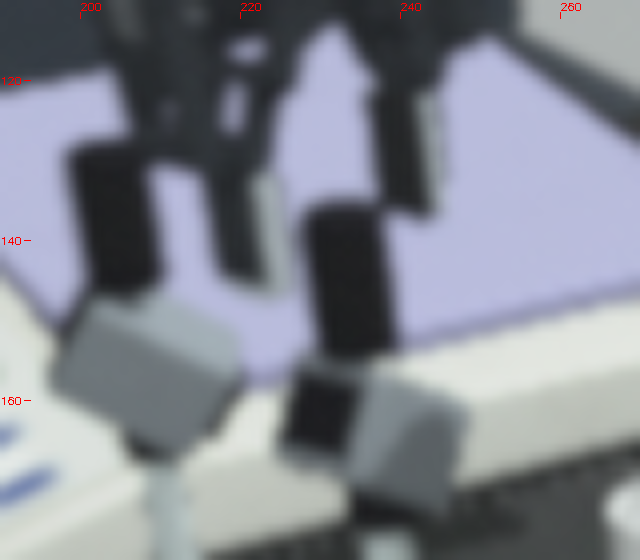

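View pics/p21.png

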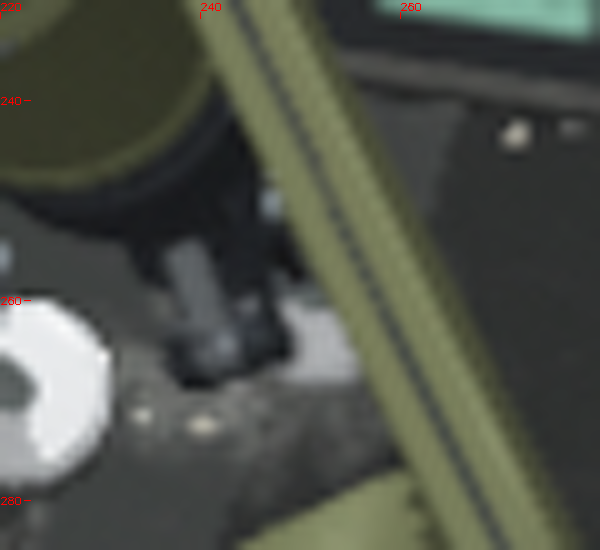

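>>> {"fn": "step_arm", "kwargs": {
  "moves": [
    {"tx":-1,"ty":7,"tz":1,"roll":0},
    {"tx":-1,"ty":7,"tz":1,"roll":0},
    {"tx":0,"ty":4,"tz":0,"roll":0},
    {"tx":0,"ty":1,"tz":0,"roll":0},
    {"tx":0,"ty":0,"tz":0,"roll":0}
  ]
}}

```text
t: 19.48
tool_pos: [502.2, 323.2, 188.6]
eef_rot: [-0.578, 0.579, -0.407, 0.407]
force: [-0.7, -0.0, -0.3]
opening: 59.8
```

Run:
```python
from h import *
goto(502,322,188,0.35)
crop("scene","p22",190,110,270,180,8)
```

```text
t 19.48 pos [502.2 323.2 188.6] jawyaw 0.3441 down [-0.001 -0.001 -1.   ] open 59.8 F [-0.7 -0.  -0.3] j [ 0.5   0.37  1.52 -0.    1.25  0.16]
tool d tx 1.1 ty 0.6 tz -0.6 roll -0.0059 (alt 3.1357)
```

View pics/p22.png

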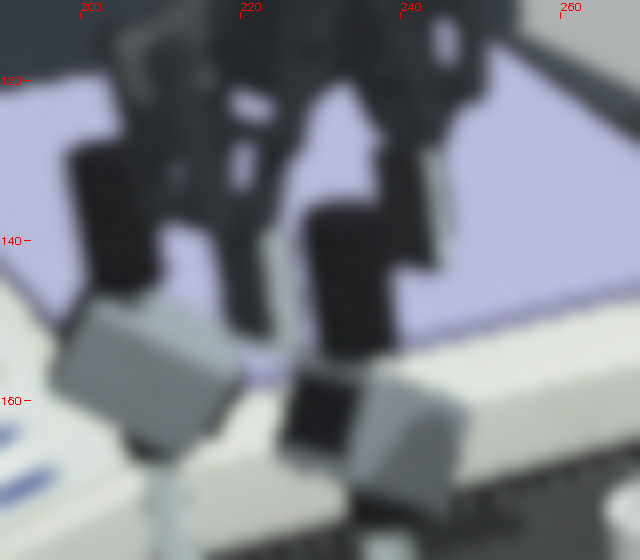

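>>> {"fn": "step_arm", "kwargs": {
  "moves": [
    {"tx":0,"ty":0,"tz":0,"roll":0},
    {"tx":0,"ty":0,"tz":0,"roll":0},
    {"tx":0,"ty":0,"tz":0,"roll":0},
    {"tx":0,"ty":0,"tz":0,"roll":0},
    {"tx":0,"ty":0,"tz":0,"roll":0}
  ],
  "jaw": 1,
  "newtons": 60
}}

```text
t: 19.95
tool_pos: [503.2, 323.6, 189.8]
eef_rot: [0.579, -0.578, 0.407, -0.407]
force: [0.9, 0.9, 0.9]
opening: 24.3
```

Run:
```python
from h import *
goto(502,322,188,0.35)
crop("scene","p23",190,110,270,230,6)
```

```text
t 19.95 pos [503.2 323.6 189.8] jawyaw 0.3440 down [ 0.001  0.001 -1.   ] open 24.3 F [0.9 0.9 0.9] j [ 0.5   0.37  1.52 -0.    1.25  0.16]
tool d tx 1.1 ty 1.8 tz -1.7 roll -0.0060 (alt 3.1356)
```

View pics/p23.png

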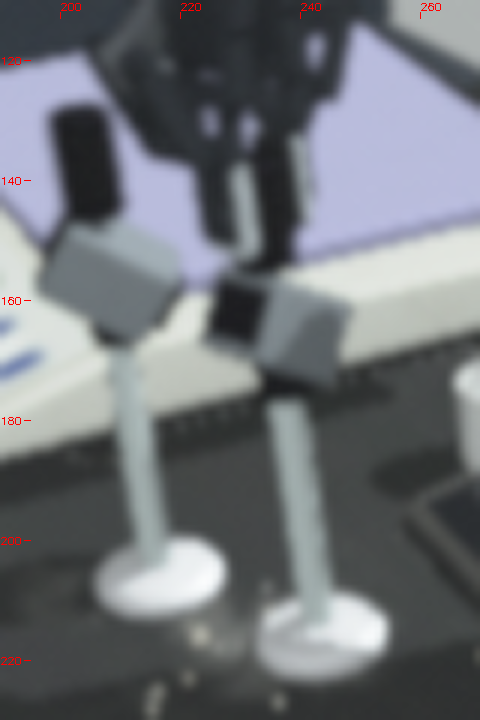

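>>> {"fn": "step_arm", "kwargs": {
  "moves": [
    {"tx":0,"ty":0,"tz":0,"roll":0},
    {"tx":0,"ty":-4,"tz":0,"roll":0},
    {"tx":0,"ty":-10,"tz":0,"roll":0},
    {"tx":0,"ty":-16,"tz":0,"roll":0},
    {"tx":0,"ty":-10,"tz":0,"roll":0}
  ]
}}

```text
t: 20.42
tool_pos: [502.3, 323.2, 230.4]
eef_rot: [-0.578, 0.578, -0.407, 0.407]
force: [0.5, 0.2, -2.6]
opening: 24.5
```

>>> {"fn": "step_arm", "kwargs": {
  "moves": [
    {"tx":0,"ty":-20,"tz":0,"roll":0},
    {"tx":0,"ty":-20,"tz":0,"roll":0},
    {"tx":0,"ty":-15,"tz":0,"roll":0},
    {"tx":0,"ty":0,"tz":0,"roll":0},
    {"tx":0,"ty":0,"tz":0,"roll":0}
  ]
}}

```text
t: 20.83
tool_pos: [502.9, 323.5, 285.3]
eef_rot: [0.579, -0.578, 0.407, -0.407]
force: [-0.0, 0.1, -3.5]
opening: 24.8
```

Run:
```python
from h import *
goto(455,-291.5,285,0.0072)
s=ctrl.grab_frame("scene")[:,:,::-1]; crop("scene","p24",180,60,290,230,5,s)
```

```text
t 20.83 pos [502.9 323.5 285.3] jawyaw 0.3440 down [ 0.002  0.001 -1.   ] open 24.8 F [-0.   0.1 -3.5] j [0.5  0.3  1.37 0.   1.46 0.16]
tool d tx 562.9 ty -0.4 tz -252.5 roll 0.3368 (alt -2.8047)
```

View pics/p24.png

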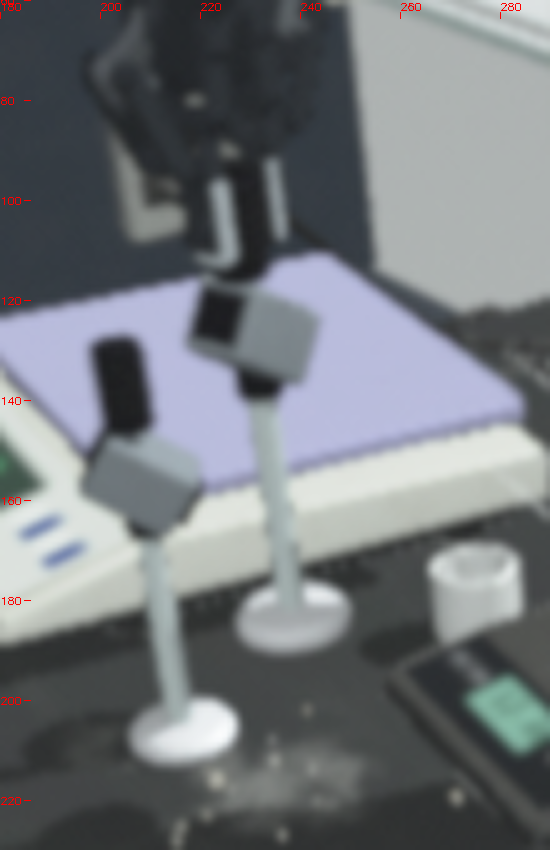

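>>> {"fn": "step_arm", "kwargs": {
  "moves": [
    {"tx":0,"ty":0,"tz":0,"roll":0.05},
    {"tx":0,"ty":0,"tz":0,"roll":0.08},
    {"tx":0,"ty":0,"tz":0,"roll":0.08},
    {"tx":0,"ty":0,"tz":0,"roll":0.08},
    {"tx":0,"ty":0,"tz":0,"roll":0.045}
  ]
}}

```text
t: 21.3
tool_pos: [501.5, 322.7, 282.2]
eef_rot: [-0.5, 0.503, -0.499, 0.498]
force: [-0.7, 0.5, -3.2]
opening: 24.8
```

>>> {"fn": "step_arm", "kwargs": {
  "moves": [
    {"tx":8,"ty":0,"tz":0,"roll":0},
    {"tx":14,"ty":0,"tz":-1,"roll":0},
    {"tx":20,"ty":0,"tz":-2,"roll":0},
    {"tx":22,"ty":0,"tz":-2,"roll":0},
    {"tx":22,"ty":0,"tz":-2,"roll":0}
  ]
}}

```text
t: 21.72
tool_pos: [495.4, 235.1, 283.4]
eef_rot: [-0.502, 0.504, -0.497, 0.497]
force: [-0.5, -0.6, -1.8]
opening: 24.8
```

>>> {"fn": "step_arm", "kwargs": {
  "moves": [
    {"tx":22,"ty":0,"tz":-2,"roll":0},
    {"tx":22,"ty":0,"tz":-2,"roll":0},
    {"tx":22,"ty":0,"tz":-2,"roll":0},
    {"tx":22,"ty":0,"tz":-2,"roll":0},
    {"tx":22,"ty":0,"tz":-2,"roll":0}
  ]
}}

```text
t: 22.13
tool_pos: [486.0, 124.8, 283.7]
eef_rot: [-0.502, 0.503, -0.498, 0.497]
force: [0.1, 0.3, -3.1]
opening: 24.7
```

>>> {"fn": "step_arm", "kwargs": {
  "moves": [
    {"tx":22,"ty":0,"tz":-2,"roll":0},
    {"tx":22,"ty":0,"tz":-2,"roll":0},
    {"tx":22,"ty":0,"tz":-2,"roll":0},
    {"tx":22,"ty":0,"tz":-2,"roll":0},
    {"tx":22,"ty":0,"tz":-2,"roll":0}
  ]
}}

```text
t: 22.55
tool_pos: [476.7, 15.0, 283.8]
eef_rot: [-0.502, 0.503, -0.498, 0.497]
force: [0.8, -0.3, -2.6]
opening: 24.4
```

>>> {"fn": "step_arm", "kwargs": {
  "moves": [
    {"tx":22,"ty":0,"tz":-2,"roll":0},
    {"tx":22,"ty":0,"tz":-2,"roll":0},
    {"tx":22,"ty":0,"tz":-2,"roll":0},
    {"tx":22,"ty":0,"tz":-2,"roll":0},
    {"tx":22,"ty":0,"tz":-2,"roll":0}
  ]
}}

```text
t: 22.97
tool_pos: [467.5, -94.7, 283.8]
eef_rot: [-0.502, 0.503, -0.498, 0.497]
force: [-0.2, 0.0, -3.7]
opening: 24.6
```

Run:
```python
from h import *
goto(455,-291.5,285,0.0072)
```

```text
t 22.97 pos [467.5 -94.7 283.8] jawyaw 0.0098 down [-0.002 -0.    -1.   ] open 24.6 F [-0.2  0.  -3.7] j [-0.29  0.13  1.61 -0.    1.4  -0.3 ]
tool d tx 196.6 ty -1.1 tz -14.4 roll 0.0026 (alt -3.1390)
```

>>> {"fn": "step_arm", "kwargs": {
  "moves": [
    {"tx":22,"ty":0,"tz":-2,"roll":0},
    {"tx":22,"ty":0,"tz":-2,"roll":0},
    {"tx":22,"ty":0,"tz":-2,"roll":0},
    {"tx":22,"ty":0,"tz":-2,"roll":0},
    {"tx":22,"ty":0,"tz":-2,"roll":0}
  ]
}}

```text
t: 23.38
tool_pos: [458.3, -204.5, 283.8]
eef_rot: [-0.502, 0.503, -0.498, 0.497]
force: [0.0, 0.4, -3.2]
opening: 24.9
```

>>> {"fn": "step_arm", "kwargs": {
  "moves": [
    {"tx":22,"ty":0,"tz":-2,"roll":0},
    {"tx":22,"ty":0,"tz":-2,"roll":0},
    {"tx":20,"ty":0,"tz":-1,"roll":0},
    {"tx":15,"ty":0,"tz":0,"roll":0},
    {"tx":7,"ty":0,"tz":0,"roll":0}
  ]
}}

```text
t: 23.8
tool_pos: [454.9, -291.4, 283.8]
eef_rot: [-0.501, 0.502, -0.498, 0.498]
force: [-0.3, 0.9, -2.7]
opening: 24.4
```

>>> {"fn": "step_arm", "kwargs": {
  "moves": [
    {"tx":0,"ty":8,"tz":0,"roll":0},
    {"tx":0,"ty":12,"tz":0,"roll":0},
    {"tx":0,"ty":12,"tz":0,"roll":0},
    {"tx":0,"ty":8,"tz":0,"roll":0},
    {"tx":0,"ty":0,"tz":0,"roll":0}
  ]
}}

```text
t: 24.22
tool_pos: [454.6, -287.0, 241.9]
eef_rot: [-0.502, 0.503, -0.499, 0.496]
force: [-0.1, 0.3, -3.4]
opening: 24.3
```

Run:
```python
from h import *
goto(455,-291.5,202,0.0072)
s=ctrl.grab_frame("scene")[:,:,::-1]; crop("scene","p25",310,160,490,400,3,s)
t=ctrl.grab_frame("top")[:,:,::-1]; crop("top","p26",360,190,500,310,5,t)
```

```text
t 24.22 pos [ 454.6 -287.   241.9] jawyaw 0.0101 down [-0.004  0.004 -1.   ] open 24.3 F [-0.1  0.3 -3.4] j [-0.64  0.25  1.56  0.    1.33 -0.65]
tool d tx 4.6 ty 39.9 tz 0.5 roll 0.0029 (alt -3.1387)
```

View pics/p25.png

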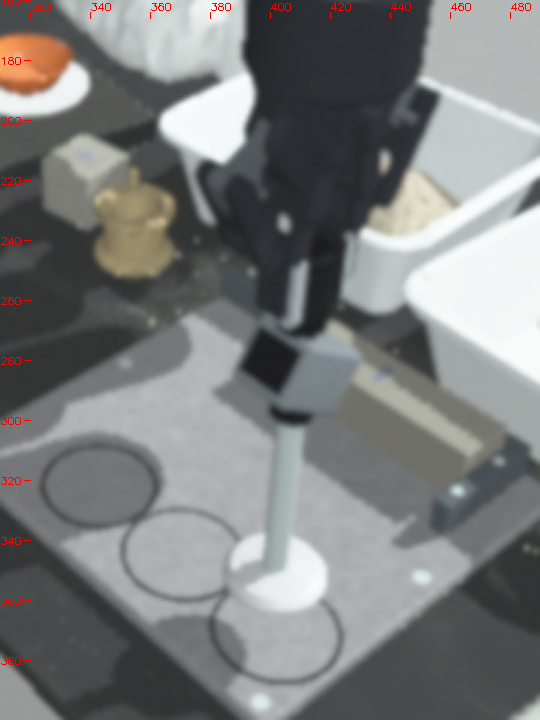

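View pics/p26.png

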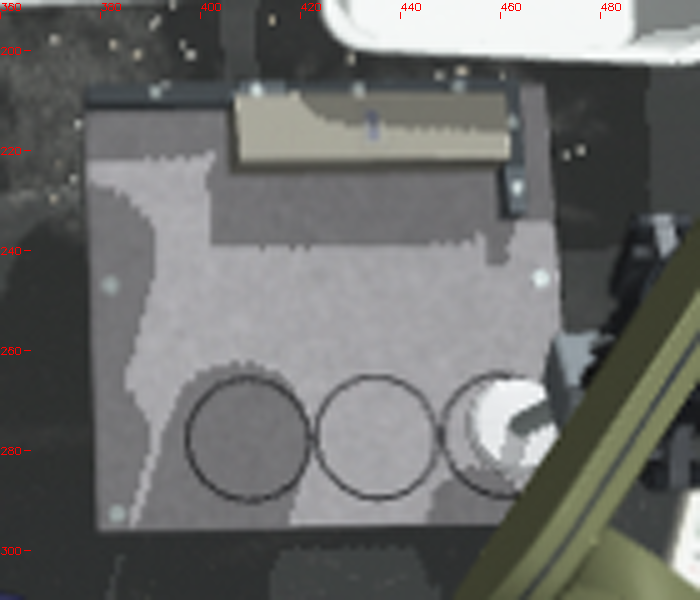

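Run:
```python
from h import *
np.set_printoptions(suppress=True,precision=1)
for z in(52,58,62): print(z,unproj("scene",[(310+278/3,160+571/3)],z),unproj("top",[(463.5,275)],z))
s=cv2.imread("pics/p25.png")
goto(455,-291.5,202,0.0072)
for y in(-.15,0,.15):
  pass
o,M=pose(); z0=o['tool_pos'][2]-189.5; print(z0)
im=ctrl.grab_frame("scene")[:,:,::-1]; x0,y0,x1,y1=375,255,445,315
r=[]
for k in(None,-10,0,10):
    a=cv2.resize(im[y0:y1,x0:x1],(350,300),interpolation=2)
    if k is not None: drawhead(a,"scene",454.6,-287,np.radians(k),x0,y0,5,z0); cv2.putText(a,str(k),(5,15),0,.5,(0,0,255))
    r.append(a)
cv2.imwrite("pics/p27.png",np.vstack([np.hstack(r[:2]),np.hstack(r[2:])]))
```

```text
52 [[ 459.7 -284.8   52. ]] [[ 454.6 -290.3   52. ]]
58 [[ 455.5 -288.3   58. ]] [[ 453.8 -288.8   58. ]]
62 [[ 452.6 -290.7   62. ]] [[ 453.3 -287.7   62. ]]
t 24.32 pos [ 455.9 -288.2  244. ] jawyaw 0.0100 down [-0.  0. -1.] open 24.5 F [ 0.7 -0.3 -3.1] j [-0.6  0.2  1.6  0.   1.3 -0.7]
tool d tx 3.3 ty 42.0 tz -0.9 roll 0.0028 (alt -3.1388)
54.46018080581371
```

View pics/p27.png

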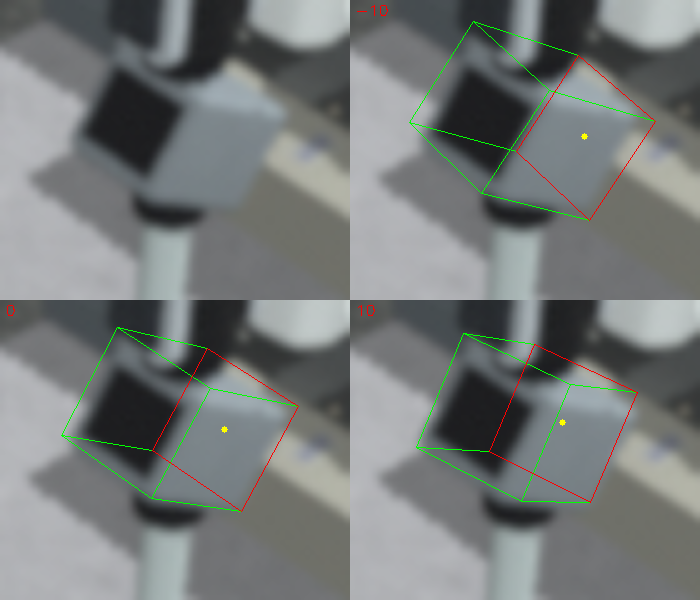

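>>> {"fn": "step_arm", "kwargs": {
  "moves": [
    {"tx":1.5,"ty":8,"tz":-0.5,"roll":0},
    {"tx":1.5,"ty":10,"tz":0,"roll":0},
    {"tx":0,"ty":9,"tz":0,"roll":0},
    {"tx":0,"ty":6,"tz":0,"roll":0},
    {"tx":0,"ty":2,"tz":0,"roll":0}
  ]
}}

```text
t: 24.78
tool_pos: [454.6, -291.4, 207.5]
eef_rot: [-0.502, 0.502, -0.499, 0.497]
force: [-0.4, 0.2, -2.8]
opening: 24.6
```

>>> {"fn": "step_arm", "kwargs": {
  "moves": [
    {"tx":0,"ty":0,"tz":0,"roll":0},
    {"tx":0,"ty":0,"tz":0,"roll":0},
    {"tx":0,"ty":0,"tz":0,"roll":0},
    {"tx":0,"ty":0,"tz":0,"roll":0},
    {"tx":0,"ty":0,"tz":0,"roll":0}
  ]
}}

```text
t: 25.2
tool_pos: [455.9, -292.3, 209.8]
eef_rot: [0.502, -0.502, 0.497, -0.498]
force: [-0.0, 0.5, -2.7]
opening: 24.7
```

Run:
```python
from h import *
goto(454.5,-291.5,202,0.0072)
s=ctrl.grab_frame("scene")[:,:,::-1]; crop("scene","p28",340,240,460,400,5,s)
```

```text
t 25.20 pos [ 455.9 -292.3  209.8] jawyaw 0.0090 down [ 0.001 -0.001 -1.   ] open 24.7 F [-0.   0.5 -2.7] j [-0.65  0.28  1.61  0.    1.25 -0.66]
tool d tx -0.8 ty 7.8 tz -1.4 roll 0.0018 (alt -3.1398)
```

View pics/p28.png

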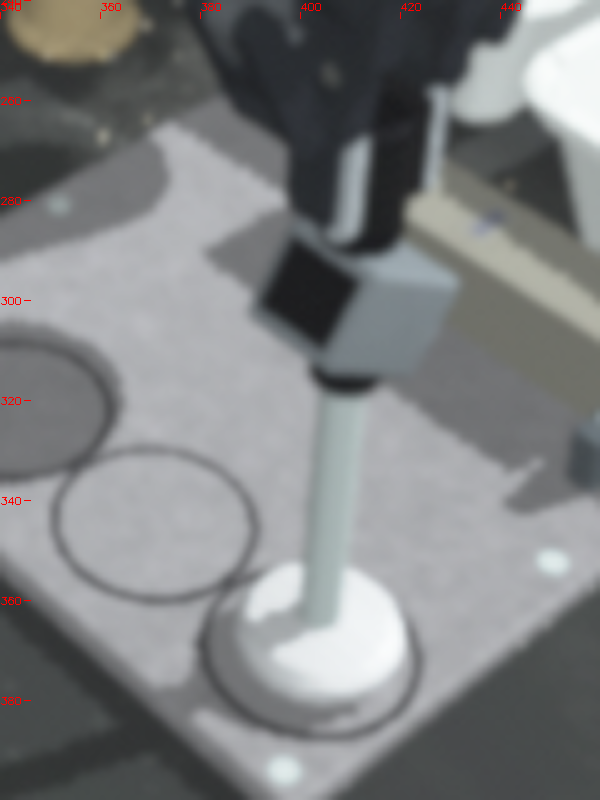

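Well aligned. Lower the last 8 mm.

>>> {"fn": "step_arm", "kwargs": {
  "moves": [
    {"tx":-0.5,"ty":2,"tz":-1,"roll":0},
    {"tx":0,"ty":2,"tz":0,"roll":0},
    {"tx":0,"ty":1.5,"tz":0,"roll":0},
    {"tx":0,"ty":1,"tz":0,"roll":0},
    {"tx":0,"ty":0,"tz":0,"roll":0}
  ]
}}

```text
t: 25.67
tool_pos: [454.4, -291.4, 202.4]
eef_rot: [-0.502, 0.502, -0.498, 0.497]
force: [-0.0, -0.9, -2.6]
opening: 24.7
```

>>> {"fn": "step_arm", "kwargs": {
  "moves": [
    {"tx":0,"ty":0.5,"tz":0,"roll":0},
    {"tx":0,"ty":0.5,"tz":0,"roll":0},
    {"tx":0,"ty":0,"tz":0,"roll":0},
    {"tx":0,"ty":0,"tz":0,"roll":0},
    {"tx":0,"ty":0,"tz":0,"roll":0}
  ]
}}

```text
t: 26.08
tool_pos: [454.7, -291.6, 201.9]
eef_rot: [0.502, -0.502, 0.498, -0.498]
force: [-0.0, -0.5, -2.6]
opening: 24.9
```

>>> {"fn": "step_arm", "kwargs": {
  "moves": [
    {"tx":0,"ty":0.5,"tz":0,"roll":0},
    {"tx":0,"ty":0.5,"tz":0,"roll":0},
    {"tx":0,"ty":0,"tz":0,"roll":0},
    {"tx":0,"ty":0,"tz":0,"roll":0},
    {"tx":0,"ty":0,"tz":0,"roll":0}
  ]
}}

```text
t: 26.5
tool_pos: [455.0, -291.9, 201.7]
eef_rot: [0.502, -0.502, 0.497, -0.498]
force: [0.6, 1.1, 6.2]
opening: 24.3
```

>>> {"fn": "step_arm", "kwargs": {
  "moves": [
    {"tx":0,"ty":0.5,"tz":0,"roll":0},
    {"tx":0,"ty":0,"tz":0,"roll":0},
    {"tx":0,"ty":0,"tz":0,"roll":0},
    {"tx":0,"ty":0,"tz":0,"roll":0},
    {"tx":0,"ty":0,"tz":0,"roll":0}
  ]
}}

```text
t: 26.92
tool_pos: [455.2, -292.0, 201.7]
eef_rot: [0.502, -0.502, 0.497, -0.498]
force: [-0.1, 1.6, 8.5]
opening: 24.4
```

>>> {"fn": "step_arm", "kwargs": {
  "moves": [
    {"tx":0,"ty":-0.5,"tz":0,"roll":0},
    {"tx":0,"ty":0,"tz":0,"roll":0},
    {"tx":0,"ty":0,"tz":0,"roll":0},
    {"tx":0,"ty":0,"tz":0,"roll":0},
    {"tx":0,"ty":0,"tz":0,"roll":0}
  ],
  "jaw": -0.4,
  "newtons": 20
}}

```text
t: 27.33
tool_pos: [454.6, -291.5, 200.5]
eef_rot: [-0.502, 0.502, -0.498, 0.498]
force: [0.4, -0.2, 0.5]
opening: 59.7
```

>>> {"fn": "step_arm", "kwargs": {
  "moves": [
    {"tx":0,"ty":-3,"tz":0,"roll":0},
    {"tx":0,"ty":-12,"tz":0,"roll":0},
    {"tx":0,"ty":-20,"tz":0,"roll":0},
    {"tx":0,"ty":-25,"tz":0,"roll":0},
    {"tx":0,"ty":-20,"tz":0,"roll":0}
  ]
}}

```text
t: 27.75
tool_pos: [454.7, -291.7, 282.2]
eef_rot: [0.502, -0.502, 0.498, -0.498]
force: [0.5, 1.0, 0.2]
opening: 59.6
```

Run:
```python
from h import *
goto(472.3,410,250,-0.64)
s=ctrl.grab_frame("scene")[:,:,::-1]; crop("scene","p29",340,230,460,390,5,s)
```

```text
t 27.75 pos [ 454.7 -291.7  282.2] jawyaw 0.0090 down [ 0. -0. -1.] open 59.6 F [0.5 1.  0.2] j [-0.65  0.22  1.5   0.    1.42 -0.66]
tool d tx -701.5 ty 32.1 tz 23.9 roll 0.6490 (alt -2.4926)
```

View pics/p29.png

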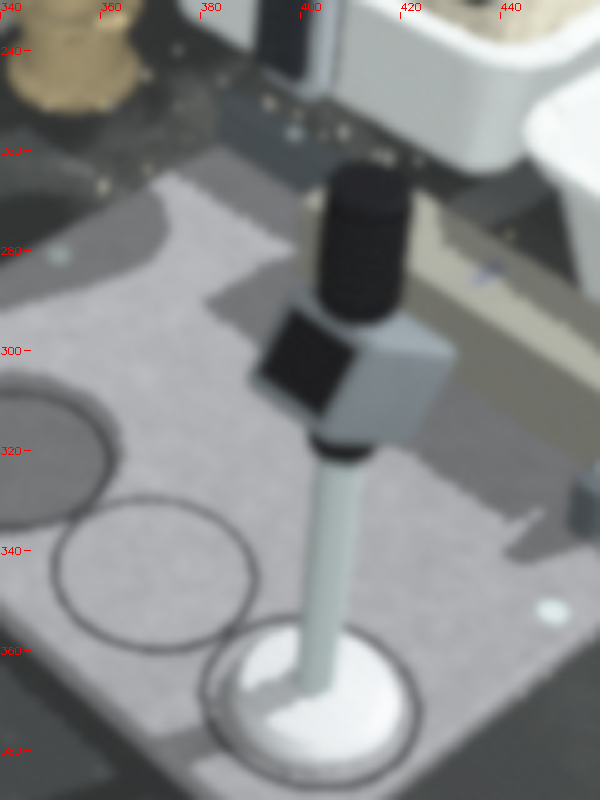

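>>> {"fn": "step_arm", "kwargs": {
  "moves": [
    {"tx":-20,"ty":0,"tz":1,"roll":0},
    {"tx":-35,"ty":0,"tz":1,"roll":0},
    {"tx":-36,"ty":0,"tz":1,"roll":0},
    {"tx":-36,"ty":0,"tz":1,"roll":0},
    {"tx":-36,"ty":0,"tz":1,"roll":0}
  ]
}}

```text
t: 28.22
tool_pos: [457.9, -127.2, 280.9]
eef_rot: [0.502, -0.502, 0.498, -0.498]
force: [0.5, 0.7, 0.0]
opening: 59.3
```

>>> {"fn": "step_arm", "kwargs": {
  "moves": [
    {"tx":-36,"ty":0,"tz":1,"roll":0},
    {"tx":-36,"ty":0,"tz":1,"roll":0},
    {"tx":-36,"ty":0,"tz":1,"roll":0},
    {"tx":-36,"ty":0,"tz":1,"roll":0},
    {"tx":-36,"ty":0,"tz":1,"roll":0}
  ]
}}

```text
t: 28.63
tool_pos: [461.2, 53.2, 281.1]
eef_rot: [0.502, -0.502, 0.498, -0.498]
force: [1.3, -0.7, 0.3]
opening: 59.8
```

>>> {"fn": "step_arm", "kwargs": {
  "moves": [
    {"tx":-36,"ty":0,"tz":1,"roll":0},
    {"tx":-36,"ty":0,"tz":1,"roll":0},
    {"tx":-36,"ty":0,"tz":1,"roll":0},
    {"tx":-36,"ty":0,"tz":1,"roll":0},
    {"tx":-36,"ty":0,"tz":1,"roll":0}
  ]
}}

```text
t: 29.05
tool_pos: [464.5, 233.3, 281.0]
eef_rot: [0.502, -0.502, 0.498, -0.498]
force: [1.0, 0.3, -0.4]
opening: 59.8
```

>>> {"fn": "step_arm", "kwargs": {
  "moves": [
    {"tx":-36,"ty":0,"tz":1,"roll":0},
    {"tx":-36,"ty":0,"tz":1,"roll":0},
    {"tx":0,"ty":0,"tz":0,"roll":0.11},
    {"tx":0,"ty":0,"tz":0,"roll":0.11},
    {"tx":0,"ty":0,"tz":0,"roll":0.11}
  ]
}}

```text
t: 29.47
tool_pos: [466.0, 304.6, 280.5]
eef_rot: [0.412, -0.413, 0.574, -0.574]
force: [0.1, -0.9, 0.0]
opening: 60.0
```

>>> {"fn": "step_arm", "kwargs": {
  "moves": [
    {"tx":0,"ty":0,"tz":0,"roll":0.11},
    {"tx":0,"ty":0,"tz":0,"roll":0.11},
    {"tx":0,"ty":0,"tz":0,"roll":0.1},
    {"tx":0,"ty":0,"tz":0,"roll":0},
    {"tx":0,"ty":0,"tz":0,"roll":0}
  ]
}}

```text
t: 29.88
tool_pos: [466.2, 303.5, 280.8]
eef_rot: [0.318, -0.318, 0.632, -0.632]
force: [-0.1, 0.5, 0.6]
opening: 60.0
```

Run:
```python
from h import *
goto(472.3,410,250,-0.64)
t=ctrl.grab_frame("top")[:,:,::-1]; crop("top","p30",190,190,330,310,5,t)
s=ctrl.grab_frame("scene")[:,:,::-1]; crop("scene","p31",170,90,300,230,5,s)
```

```text
t 29.88 pos [466.2 303.5 280.8] jawyaw -0.6382 down [-0. -0. -1.] open 60.0 F [-0.1  0.5  0.6] j [0.5  0.25 1.47 0.   1.43 1.14]
tool d tx -89.1 ty 30.8 tz -58.5 roll 0.0018 (alt -3.1398)
```

View pics/p31.png

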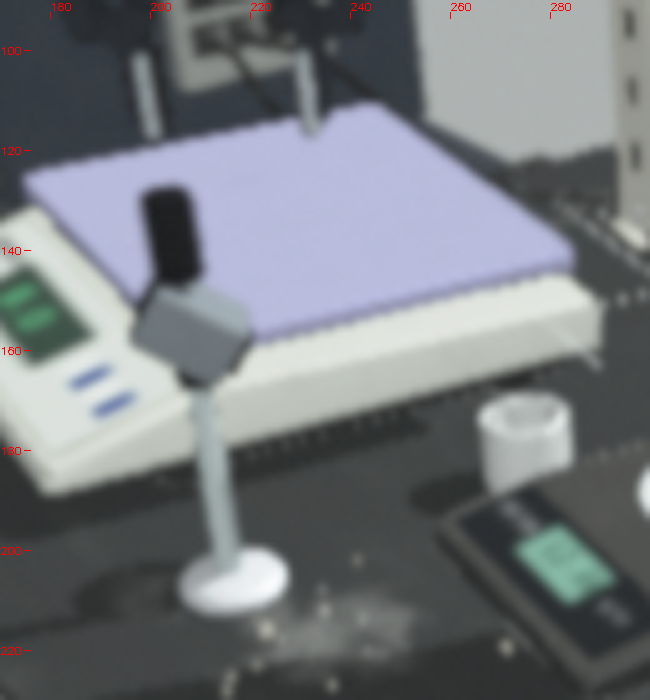

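View pics/p30.png

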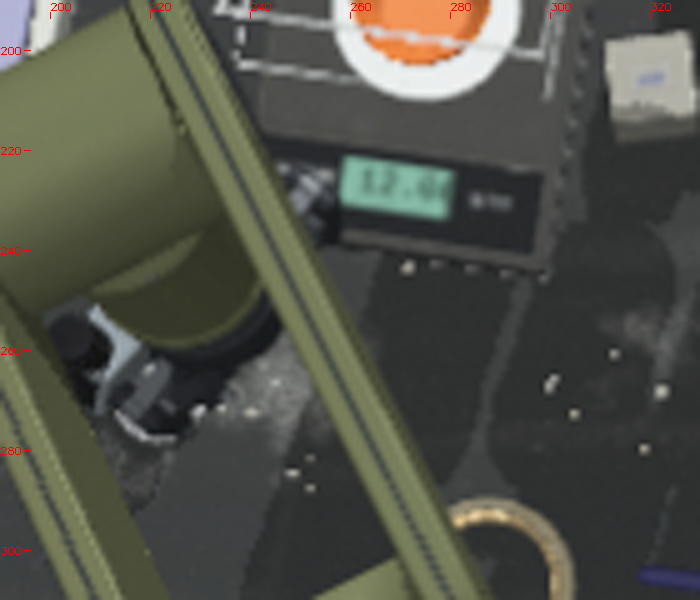

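>>> {"fn": "step_arm", "kwargs": {
  "moves": [
    {"tx":-22,"ty":0,"tz":-15,"roll":0},
    {"tx":-27,"ty":0,"tz":-18,"roll":0},
    {"tx":-22,"ty":0,"tz":-15,"roll":0},
    {"tx":-13,"ty":10,"tz":-8,"roll":0},
    {"tx":-5,"ty":10,"tz":-2,"roll":0}
  ]
}}

```text
t: 30.4
tool_pos: [473.3, 412.0, 260.4]
eef_rot: [0.319, -0.317, 0.632, -0.631]
force: [-0.1, -0.7, 0.6]
opening: 60.4
```

>>> {"fn": "step_arm", "kwargs": {
  "moves": [
    {"tx":0,"ty":15,"tz":0,"roll":0},
    {"tx":0,"ty":15,"tz":0,"roll":0},
    {"tx":0,"ty":10,"tz":0,"roll":0},
    {"tx":0,"ty":0,"tz":0,"roll":0},
    {"tx":0,"ty":0,"tz":0,"roll":0}
  ]
}}

```text
t: 30.82
tool_pos: [472.5, 408.3, 219.7]
eef_rot: [-0.316, 0.318, -0.632, 0.632]
force: [0.9, -0.4, -0.4]
opening: 59.5
```

Run:
```python
from h import *
goto(472.3,410,188,-0.64)
s=ctrl.grab_frame("scene")[:,:,::-1]; crop("scene","p32",170,90,260,180,7,s)
```

```text
t 30.82 pos [472.5 408.3 219.7] jawyaw -0.6413 down [-0.002 -0.002 -1.   ] open 59.5 F [ 0.9 -0.4 -0.4] j [ 0.65  0.39  1.41 -0.    1.35  1.29]
tool d tx -1.3 ty 31.7 tz -1.2 roll -0.0013 (alt 3.1403)
```

View pics/p32.png

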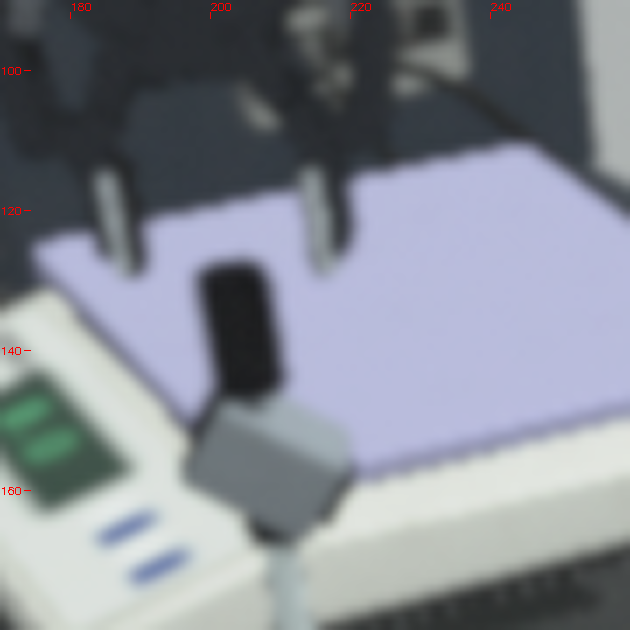

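>>> {"fn": "step_arm", "kwargs": {
  "moves": [
    {"tx":0,"ty":10,"tz":0,"roll":0},
    {"tx":-1,"ty":10,"tz":0,"roll":0},
    {"tx":0,"ty":7,"tz":0,"roll":0},
    {"tx":0,"ty":2,"tz":0,"roll":0},
    {"tx":0,"ty":0,"tz":0,"roll":0}
  ]
}}

```text
t: 31.28
tool_pos: [473.0, 409.9, 190.6]
eef_rot: [-0.316, 0.318, -0.632, 0.632]
force: [-0.0, -0.1, 0.8]
opening: 59.8
```

Run:
```python
from h import *
goto(472.3,410,188,-0.64)
s=ctrl.grab_frame("scene")[:,:,::-1]; crop("scene","p33",170,90,260,180,7,s)
```

```text
t 31.28 pos [473.  409.9 190.6] jawyaw -0.6410 down [-0.002 -0.001 -1.   ] open 59.8 F [-0.  -0.1  0.8] j [ 0.65  0.41  1.45 -0.    1.28  1.29]
tool d tx 0.3 ty 2.6 tz -0.6 roll -0.0010 (alt 3.1406)
```

View pics/p33.png

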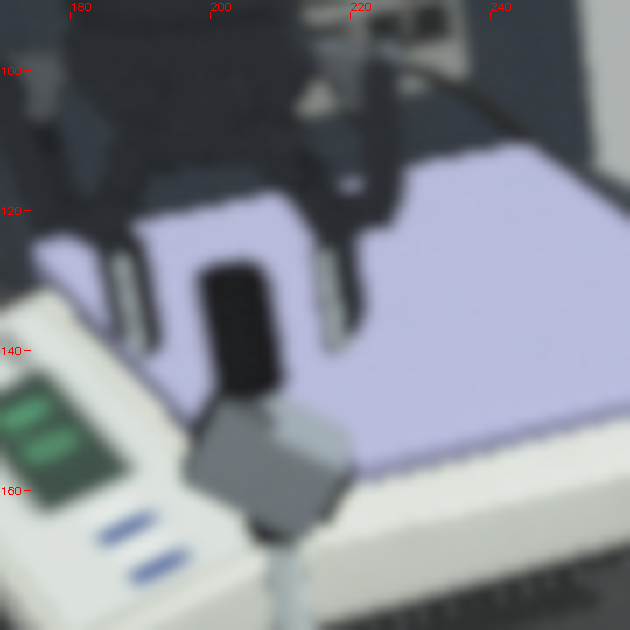

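>>> {"fn": "step_arm", "kwargs": {
  "moves": [
    {"tx":0,"ty":1,"tz":0,"roll":0},
    {"tx":0,"ty":0,"tz":0,"roll":0},
    {"tx":0,"ty":0,"tz":0,"roll":0},
    {"tx":0,"ty":0,"tz":0,"roll":0},
    {"tx":0,"ty":0,"tz":0,"roll":0}
  ],
  "jaw": 1,
  "newtons": 60
}}

```text
t: 31.75
tool_pos: [473.8, 410.7, 191.4]
eef_rot: [0.317, -0.317, 0.632, -0.632]
force: [-0.3, 0.5, 0.7]
opening: 24.3
```

>>> {"fn": "step_arm", "kwargs": {
  "moves": [
    {"tx":0,"ty":0,"tz":0,"roll":0},
    {"tx":0,"ty":-4,"tz":0,"roll":0},
    {"tx":0,"ty":-10,"tz":0,"roll":0},
    {"tx":0,"ty":-16,"tz":0,"roll":0},
    {"tx":0,"ty":-10,"tz":0,"roll":0}
  ]
}}

```text
t: 32.17
tool_pos: [473.8, 410.3, 232.0]
eef_rot: [-0.317, 0.317, -0.632, 0.632]
force: [-0.1, -0.2, -2.8]
opening: 24.3
```

>>> {"fn": "step_arm", "kwargs": {
  "moves": [
    {"tx":0,"ty":-20,"tz":0,"roll":0},
    {"tx":0,"ty":-20,"tz":0,"roll":0},
    {"tx":0,"ty":-15,"tz":0,"roll":0},
    {"tx":0,"ty":0,"tz":0,"roll":0},
    {"tx":0,"ty":0,"tz":0,"roll":0}
  ]
}}

```text
t: 32.58
tool_pos: [474.1, 410.6, 287.0]
eef_rot: [0.318, -0.316, 0.632, -0.632]
force: [0.2, -0.6, -3.4]
opening: 24.2
```

Run:
```python
from h import *
goto(452.5,-141.3,285,0.014)
s=ctrl.grab_frame("scene")[:,:,::-1]; crop("scene","p34",160,40,280,220,4,s)
```

```text
t 32.58 pos [474.1 410.6 287. ] jawyaw -0.6410 down [ 0.002  0.001 -1.   ] open 24.2 F [ 0.2 -0.6 -3.4] j [ 0.65  0.34  1.31 -0.    1.49  1.29]
tool d tx 455.2 ty 1.1 tz 312.8 roll -0.6550 (alt 2.4866)
```

View pics/p34.png

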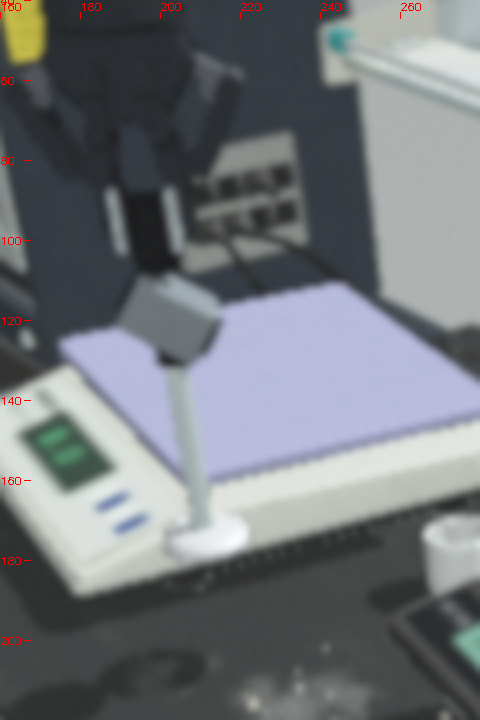

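>>> {"fn": "step_arm", "kwargs": {
  "moves": [
    {"tx":5,"ty":0,"tz":3,"roll":0},
    {"tx":10,"ty":0,"tz":7,"roll":0},
    {"tx":10,"ty":0,"tz":7,"roll":0},
    {"tx":5,"ty":0,"tz":3,"roll":-0.06},
    {"tx":0,"ty":0,"tz":0,"roll":-0.1}
  ]
}}

```text
t: 33.05
tool_pos: [471.0, 371.1, 285.1]
eef_rot: [-0.366, 0.368, -0.604, 0.605]
force: [-0.4, 0.4, -3.3]
opening: 24.4
```

>>> {"fn": "step_arm", "kwargs": {
  "moves": [
    {"tx":0,"ty":0,"tz":0,"roll":-0.1},
    {"tx":0,"ty":0,"tz":0,"roll":-0.11},
    {"tx":0,"ty":0,"tz":0,"roll":-0.11},
    {"tx":0,"ty":0,"tz":0,"roll":-0.1},
    {"tx":0,"ty":0,"tz":0,"roll":-0.075}
  ]
}}

```text
t: 33.47
tool_pos: [471.3, 372.5, 285.2]
eef_rot: [-0.504, 0.505, -0.495, 0.496]
force: [-0.5, -0.3, -3.2]
opening: 24.3
```

Run:
```python
from h import *
goto(452.5,-141.3,285,0.014)
```

```text
t 33.47 pos [471.3 372.5 285.2] jawyaw 0.0179 down [-0.001 -0.002 -1.   ] open 24.3 F [-0.5 -0.3 -3.2] j [ 0.6   0.31  1.36 -0.    1.47  0.58]
tool d tx 513.4 ty 1.0 tz -28.0 roll 0.0039 (alt -3.1377)
```

>>> {"fn": "step_arm", "kwargs": {
  "moves": [
    {"tx":8,"ty":0,"tz":0,"roll":0.004},
    {"tx":14,"ty":0,"tz":-1,"roll":0},
    {"tx":20,"ty":0,"tz":-1,"roll":0},
    {"tx":22,"ty":0,"tz":-1,"roll":0},
    {"tx":22,"ty":0,"tz":-1,"roll":0}
  ]
}}

```text
t: 33.88
tool_pos: [467.8, 285.5, 285.5]
eef_rot: [-0.501, 0.503, -0.498, 0.498]
force: [-0.2, -1.0, -1.7]
opening: 24.7
```

>>> {"fn": "step_arm", "kwargs": {
  "moves": [
    {"tx":22,"ty":0,"tz":-1,"roll":0},
    {"tx":22,"ty":0,"tz":-1,"roll":0},
    {"tx":22,"ty":0,"tz":-1,"roll":0},
    {"tx":22,"ty":0,"tz":-1,"roll":0},
    {"tx":22,"ty":0,"tz":-1,"roll":0}
  ]
}}

```text
t: 34.3
tool_pos: [463.4, 175.3, 285.7]
eef_rot: [-0.501, 0.502, -0.498, 0.498]
force: [0.8, 0.1, -3.2]
opening: 24.6
```

>>> {"fn": "step_arm", "kwargs": {
  "moves": [
    {"tx":22,"ty":0,"tz":-1,"roll":0},
    {"tx":22,"ty":0,"tz":-1,"roll":0},
    {"tx":22,"ty":0,"tz":-1,"roll":0},
    {"tx":22,"ty":0,"tz":-1,"roll":0},
    {"tx":22,"ty":0,"tz":-1,"roll":0}
  ]
}}

```text
t: 34.72
tool_pos: [459.1, 65.6, 285.7]
eef_rot: [-0.501, 0.502, -0.498, 0.498]
force: [0.3, -0.3, -3.0]
opening: 24.7
```

>>> {"fn": "step_arm", "kwargs": {
  "moves": [
    {"tx":22,"ty":0,"tz":-2,"roll":0},
    {"tx":22,"ty":0,"tz":-2,"roll":0},
    {"tx":22,"ty":0,"tz":-2,"roll":0},
    {"tx":22,"ty":0,"tz":-2,"roll":0},
    {"tx":22,"ty":0,"tz":-1,"roll":0}
  ]
}}

```text
t: 35.13
tool_pos: [450.7, -44.0, 285.7]
eef_rot: [-0.501, 0.502, -0.498, 0.498]
force: [-0.4, -0.1, -3.4]
opening: 24.5
```

Run:
```python
from h import *
goto(452.5,-141.3,285,0.014)
```

```text
t 35.13 pos [450.7 -44.  285.7] jawyaw 0.0069 down [-0.001 -0.001 -1.   ] open 24.5 F [-0.4 -0.1 -3.4] j [-0.19  0.09  1.65 -0.    1.4  -0.2 ]
tool d tx 97.3 ty 0.8 tz 1.2 roll -0.0071 (alt 3.1345)
```

>>> {"fn": "step_arm", "kwargs": {
  "moves": [
    {"tx":22,"ty":0,"tz":1,"roll":-0.007},
    {"tx":22,"ty":0,"tz":1,"roll":0},
    {"tx":22,"ty":0,"tz":0,"roll":0},
    {"tx":18,"ty":0,"tz":0,"roll":0},
    {"tx":10,"ty":0,"tz":0,"roll":0}
  ]
}}

```text
t: 35.55
tool_pos: [454.6, -138.6, 285.8]
eef_rot: [-0.503, 0.504, -0.497, 0.497]
force: [-0.1, 0.3, -2.7]
opening: 24.7
```

>>> {"fn": "step_arm", "kwargs": {
  "moves": [
    {"tx":3,"ty":8,"tz":0,"roll":0},
    {"tx":0,"ty":12,"tz":0,"roll":0},
    {"tx":0,"ty":14,"tz":0,"roll":0},
    {"tx":0,"ty":12,"tz":0,"roll":0},
    {"tx":0,"ty":8,"tz":0,"roll":0}
  ]
}}

```text
t: 35.97
tool_pos: [454.6, -137.8, 230.0]
eef_rot: [-0.504, 0.504, -0.497, 0.495]
force: [0.4, 0.4, -3.3]
opening: 24.9
```

>>> {"fn": "step_arm", "kwargs": {
  "moves": [
    {"tx":0,"ty":8,"tz":0,"roll":0},
    {"tx":0,"ty":6,"tz":0,"roll":0},
    {"tx":0,"ty":4,"tz":0,"roll":0},
    {"tx":0,"ty":0,"tz":0,"roll":0},
    {"tx":0,"ty":0,"tz":0,"roll":0}
  ]
}}

```text
t: 36.38
tool_pos: [456.5, -138.8, 214.0]
eef_rot: [0.504, -0.504, 0.496, -0.496]
force: [-0.0, -0.0, -3.2]
opening: 24.8
```

Run:
```python
from h import *
goto(452.5,-141.3,203.5,0.014)
o,M=pose(); z0=o['tool_pos'][2]-191.3; x,y=o['tool_pos'][:2]
s=ctrl.grab_frame("scene")[:,:,::-1]; crop("scene","p35",290,190,440,390,4,s)
x0,y0,x1,y1=300,205,370,265
r=[]
for k in(None,-10,0,10):
    a=cv2.resize(s[y0:y1,x0:x1],(350,300),interpolation=2)
    if k is not None: drawhead(a,"scene",x,y,np.radians(k),x0,y0,5,z0); cv2.putText(a,str(k),(5,15),0,.5,(0,0,255))
    r.append(a)
cv2.imwrite("pics/p36.png",np.vstack([np.hstack(r[:2]),np.hstack(r[2:])]))
```

```text
t 36.38 pos [ 456.5 -138.8  214. ] jawyaw 0.0171 down [ 0. -0. -1.] open 24.8 F [-0.  -0.  -3.2] j [-0.38  0.19  1.73 -0.    1.23 -0.4 ]
tool d tx 2.4 ty 10.5 tz -4.1 roll 0.0031 (alt -3.1385)
```

View pics/p35.png

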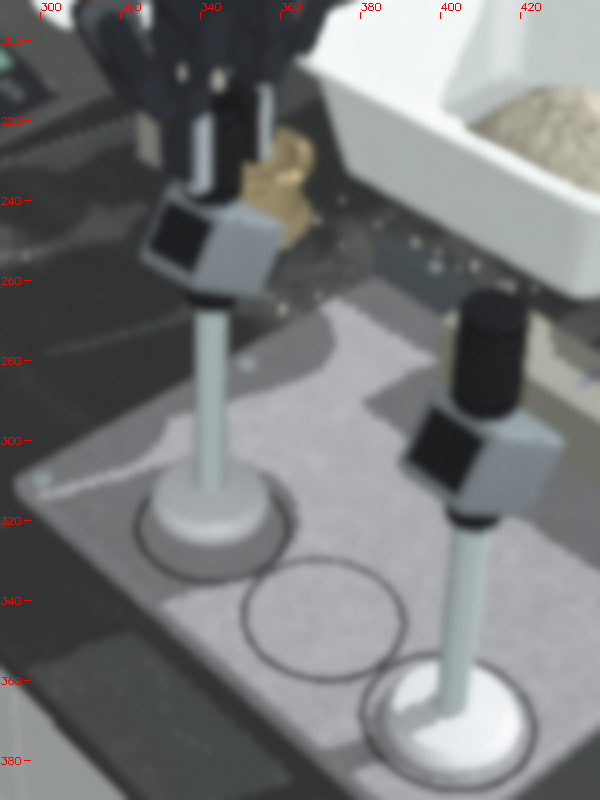

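View pics/p36.png

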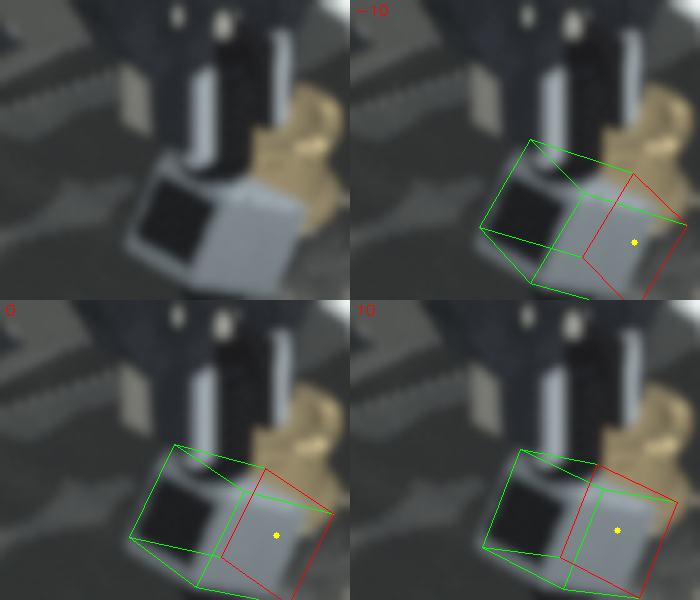

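>>> {"fn": "step_arm", "kwargs": {
  "moves": [
    {"tx":1,"ty":2,"tz":-1.5,"roll":0},
    {"tx":1,"ty":3,"tz":-1.5,"roll":0},
    {"tx":0,"ty":2,"tz":-1,"roll":0},
    {"tx":0,"ty":1,"tz":0,"roll":0},
    {"tx":0,"ty":0,"tz":0,"roll":0}
  ]
}}

```text
t: 36.85
tool_pos: [452.0, -140.8, 205.6]
eef_rot: [-0.504, 0.504, -0.496, 0.496]
force: [0.2, 0.6, -3.1]
opening: 24.7
```

Run:
```python
from h import *
goto(452.5,-141.3,203.5,0.014)
s=ctrl.grab_frame("scene")[:,:,::-1]; crop("scene","p37",300,280,400,350,7,s)
```

```text
t 36.85 pos [ 452.  -140.8  205.6] jawyaw 0.0168 down [-0.001  0.    -1.   ] open 24.7 F [ 0.2  0.6 -3.1] j [-0.39  0.19  1.75 -0.    1.21 -0.41]
tool d tx 0.5 ty 2.1 tz 0.5 roll 0.0028 (alt -3.1388)
```

View pics/p37.png

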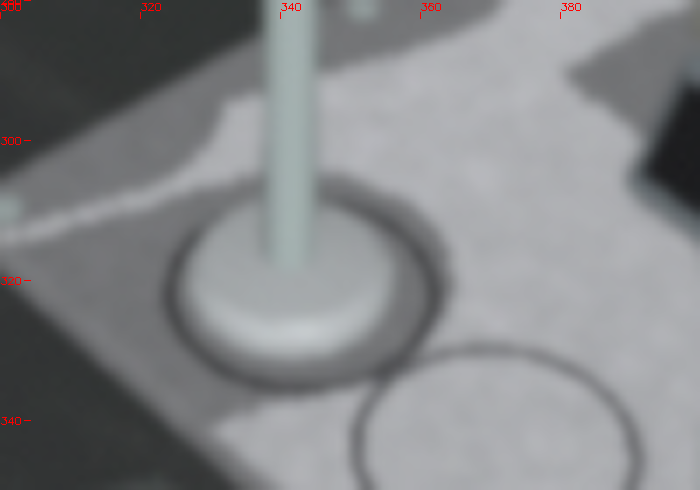

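>>> {"fn": "step_arm", "kwargs": {
  "moves": [
    {"tx":1,"ty":0,"tz":1,"roll":0},
    {"tx":1,"ty":0.5,"tz":0.5,"roll":0},
    {"tx":0,"ty":0.5,"tz":0,"roll":0},
    {"tx":0,"ty":0.5,"tz":0,"roll":0},
    {"tx":0,"ty":0,"tz":0,"roll":0}
  ]
}}

```text
t: 37.32
tool_pos: [453.9, -142.8, 204.2]
eef_rot: [-0.504, 0.504, -0.496, 0.496]
force: [0.5, -0.4, -3.1]
opening: 24.6
```

>>> {"fn": "step_arm", "kwargs": {
  "moves": [
    {"tx":0,"ty":0.5,"tz":0,"roll":0},
    {"tx":0,"ty":0.5,"tz":0,"roll":0},
    {"tx":0,"ty":0,"tz":0,"roll":0},
    {"tx":0,"ty":0,"tz":0,"roll":0},
    {"tx":0,"ty":0,"tz":0,"roll":0}
  ]
}}

```text
t: 37.73
tool_pos: [454.0, -142.9, 203.4]
eef_rot: [0.504, -0.504, 0.496, -0.496]
force: [-0.2, 0.2, -2.7]
opening: 24.4
```

>>> {"fn": "step_arm", "kwargs": {
  "moves": [
    {"tx":0,"ty":0.5,"tz":0,"roll":0},
    {"tx":0,"ty":0.5,"tz":0,"roll":0},
    {"tx":0,"ty":0,"tz":0,"roll":0},
    {"tx":0,"ty":0,"tz":0,"roll":0},
    {"tx":0,"ty":0,"tz":0,"roll":0}
  ]
}}

```text
t: 38.15
tool_pos: [454.1, -143.1, 203.4]
eef_rot: [0.504, -0.504, 0.495, -0.496]
force: [-1.7, -0.6, 6.5]
opening: 24.8
```

Contact. Release and lift.

>>> {"fn": "step_arm", "kwargs": {
  "moves": [
    {"tx":0,"ty":0,"tz":0,"roll":0},
    {"tx":0,"ty":0,"tz":0,"roll":0},
    {"tx":0,"ty":0,"tz":0,"roll":0},
    {"tx":0,"ty":0,"tz":0,"roll":0},
    {"tx":0,"ty":0,"tz":0,"roll":0}
  ],
  "jaw": -0.4,
  "newtons": 20
}}

```text
t: 38.57
tool_pos: [454.0, -142.9, 202.3]
eef_rot: [0.504, -0.504, 0.496, -0.496]
force: [0.7, -0.3, -0.5]
opening: 59.7
```

>>> {"fn": "step_arm", "kwargs": {
  "moves": [
    {"tx":0,"ty":-3,"tz":0,"roll":0},
    {"tx":0,"ty":-12,"tz":0,"roll":0},
    {"tx":0,"ty":-20,"tz":0,"roll":0},
    {"tx":0,"ty":-25,"tz":0,"roll":0},
    {"tx":0,"ty":-20,"tz":0,"roll":0}
  ]
}}

```text
t: 38.98
tool_pos: [454.1, -142.9, 283.8]
eef_rot: [0.504, -0.504, 0.496, -0.496]
force: [1.2, -0.4, 0.6]
opening: 59.4
```

>>> {"fn": "step_arm", "kwargs": {
  "moves": [
    {"tx":-30,"ty":0,"tz":0,"roll":0},
    {"tx":-35,"ty":0,"tz":0,"roll":0},
    {"tx":-35,"ty":0,"tz":0,"roll":0},
    {"tx":-35,"ty":0,"tz":0,"roll":0},
    {"tx":-35,"ty":0,"tz":0,"roll":0}
  ]
}}

```text
t: 39.4
tool_pos: [450.8, 28.4, 282.7]
eef_rot: [0.504, -0.504, 0.496, -0.496]
force: [-0.2, 0.6, -0.9]
opening: 59.5
```

>>> {"fn": "step_arm", "kwargs": {
  "moves": [
    {"tx":-35,"ty":0,"tz":0,"roll":0},
    {"tx":-35,"ty":0,"tz":0,"roll":0},
    {"tx":-35,"ty":0,"tz":0,"roll":0},
    {"tx":-30,"ty":0,"tz":0,"roll":0},
    {"tx":0,"ty":0,"tz":0,"roll":0}
  ]
}}

```text
t: 39.82
tool_pos: [448.7, 167.1, 282.6]
eef_rot: [0.506, -0.504, 0.495, -0.494]
force: [0.3, -0.6, 1.0]
opening: 59.9
```

Run:
```python
from h import *
goto()
s=ctrl.grab_frame("scene")[:,:,::-1]; cv2.imwrite("pics/s2.png",s);crop("scene","p38",290,210,490,390,4,s)
t=ctrl.grab_frame("top")[:,:,::-1]; cv2.imwrite("pics/t2.png",t);crop("top","p39",370,190,500,310,6,t)
```

```text
t 39.82 pos [448.7 167.1 282.6] jawyaw 0.0218 down [ 0.001  0.003 -1.   ] open 59.9 F [ 0.3 -0.6  1. ] j [0.27 0.13 1.61 0.   1.4  0.24]
tool d tx 0.0 ty 0.0 tz 0.0
```

View pics/p38.png

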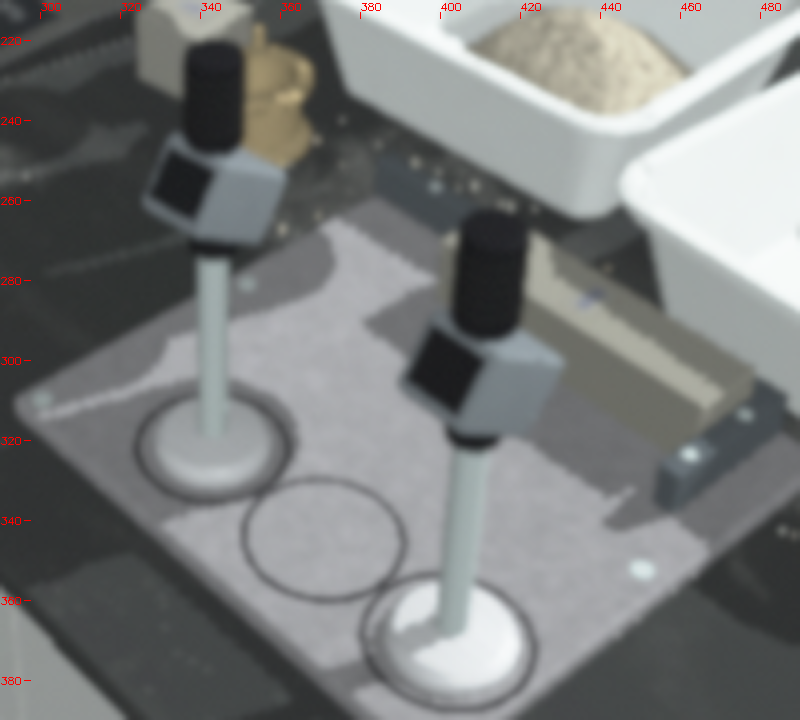

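View pics/p39.png

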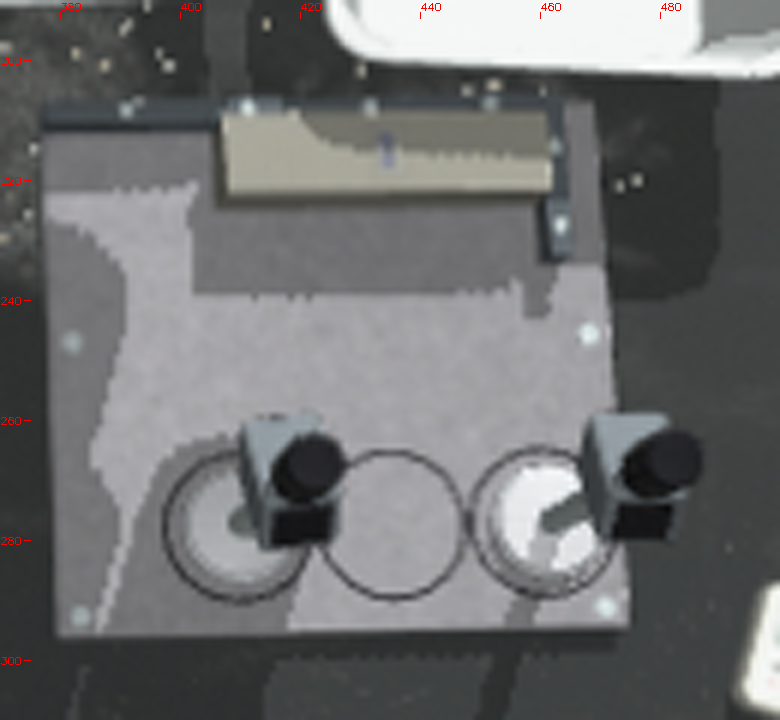

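View pics/t2.png

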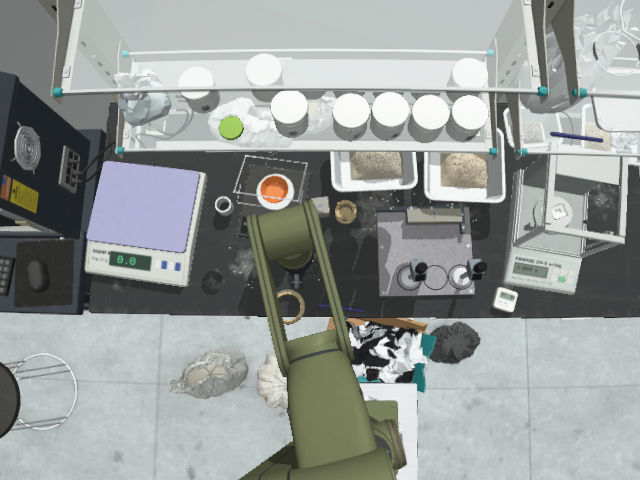

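Run:
```python
from h import *
np.set_printoptions(suppress=True,precision=1)
c=lambda x,y:(370+x/6,190+y/6)
print(unproj("top",[c(229,194),c(551,191),c(551,116),c(221,114)],53))
a=cv2.imread("pics/t1.png").astype(int);b=cv2.imread("pics/t2.png").astype(int)
print("diff prism area",abs(a-b)[204:226,400:468].mean())
print("feet",unproj("top",[(370+240/6,190+525/6),(370+545/6,190+522/6)],16))
print(ctrl.finish_job())
```

```text
[[ 607.3 -134.3   53. ]
 [ 610.2 -291.4   53. ]
 [ 647.7 -293.    53. ]
 [ 647.2 -131.3   53. ]]
diff prism area 0.44407308377896615
feet [[ 451.  -141.9   16. ]
 [ 453.3 -291.4   16. ]]
the job is handed in; nothing more can be done
None
```

The job is done and handed in at about 40 s of the 210 s; `finish_job` gave no verdict.

- **Prism:** I carried it to the board and set it down. I then pushed it against the rear fence until it stopped at about 14 N, and into the side fence until it stopped at about 29 N. Top-camera pictures taken right after pushing and just before hand-in show the prism in the same place. The measured edge angle (0.018 rad from the top camera, about 0.03 from the scene camera) is close to the board's turn of about 0.015. The camera positions are only good to about 2 mm, so the claim that it is flush rests mainly on the two pushes.
- **Sensor stands:** Only two were present. I carried both by their knobs and released them upright in rings 1 and 3, facing the prism.
    - In the last pictures the foot centres are about 1 mm from the ring centres.
    - Before release, the headings matched straight ahead to within about 5°.
- **Other objects and the arm:** The gripper stayed clear of the brass mould, mortar cube and steel ring, and they looked unmoved in the pictures. I did not measure them again, and the arm partly hides the cube in the last top picture. The arm was parked well clear at hand-in, touching nothing.

No final check failed. I saw no sign that the prism had been knocked.

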